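# Pack donated oil bottles in their cradle and stack the cartons

## Task

Get this donation ready for collection: swing the keeper bar of the wooden bottle cradle up and open, lay every bottle in a groove of its own with its cap towards the keeper's hinge and its body centred on the two rests, letting it settle before you let go (never drop a bottle), and then swing the keeper fully down over them. Stack all the cartons, flat and right way up, in one straight column squarely on the small pallet, long sides along its long side; this may be done before, after or in between. Leave the jar, the tin and the tape roll where they stand.

Things in the scene. Friction and masses are not known exactly. Their poses are not given: they have to be found in the camera images.
- cradle: Wooden bottle cradle, fixed: base board 264 mm wide, 10 mm thick, with two cross rests 12 mm thick (centred at x = -38 and +38 mm, up to 38 mm high), each with three 90-degree V notches: three grooves along x. Between the rests only the base board lies below, so fingers can straddle a bottle there. Origin: on the table under the middle groove, midway between the rests; x towards the keeper's hinge.
- groove1 (a point): Where the axis of a settled bottle passes midway between the rests of the groove at cradle y = -84 mm; 46.5 mm above the table.
- groove2 (a point): The same for the middle groove (y = 0).
- groove3 (a point): The same for the groove at y = +84 mm.
- keeper (a joint): Keeper: round steel bar on two side arms (cradle y = +-116 mm) pivoted at the cradle's +x end. Rad: 0 = down (bar over the middle of the bottles, 4 mm above them), grows as it swings up and over to +x; stop at 1.9. Stiff hinge, 0.3 N m: stays where it is left. Bottles can be laid only when it stands upright or past that.
- keeper_bar (a point): Middle of the keeper's bar: 12 mm thick, 226 mm long, along cradle y, 125 mm from the hinge axis, 80 mm above the table when down. It can be pinched from above between two grooves (cradle y = +42 or -42 mm), fingers closing along cradle x, and led round its arc without turning the hand, since it turns between the fingers.
- keeper_hinge (a point): Middle of the keeper's pivot axis: 125 mm along the cradle's x from its origin, 80 mm above the table, axis along the cradle's y.
- pallet: Small slatted wooden pallet, 100 x 73 mm, 12 mm high, fixed to the table. Origin: centre of its underside; x along its long side, z up.
- pallet_top (a point): Centre of the pallet's top face, 12 mm above the table.
- bottle1: Glass oil bottle lying down, 0.2 to 0.4 kg: round body 46 mm in diameter, 110 mm long (x = -55 to +55 mm), then neck and white cap 24 mm in diameter, ending at x = +100 mm; paper label. Origin: on its axis, middle of the body (23 mm above the table as it lies); x along the axis to the cap. It can roll. May be absent.
- bottle1_cap (a point): End of the cap of bottle1, on its axis.
- carton1: Closed cardboard carton, 90 (x) x 60 (y) x 48 mm high, 0.2 to 0.35 kg, with a strip of pale tape along its top. Origin: centre of its underside; x along its long side, z up. May be absent.
- bottle2: Glass oil bottle lying down, 0.2 to 0.4 kg: round body 46 mm in diameter, 110 mm long (x = -55 to +55 mm), then neck and white cap 24 mm in diameter, ending at x = +100 mm; paper label. Origin: on its axis, middle of the body (23 mm above the table as it lies); x along the axis to the cap. It can roll. May be absent.
- bottle2_cap (a point): End of the cap of bottle2, on its axis.
- carton2: Closed cardboard carton, 90 (x) x 60 (y) x 48 mm high, 0.2 to 0.35 kg, with a strip of pale tape along its top. Origin: centre of its underside; x along its long side, z up. May be absent.
- bottle3: Glass oil bottle lying down, 0.2 to 0.4 kg: round body 46 mm in diameter, 110 mm long (x = -55 to +55 mm), then neck and white cap 24 mm in diameter, ending at x = +100 mm; paper label. Origin: on its axis, middle of the body (23 mm above the table as it lies); x along the axis to the cap. It can roll. May be absent.
- bottle3_cap (a point): End of the cap of bottle3, on its axis.
- carton3: Closed cardboard carton, 90 (x) x 60 (y) x 48 mm high, 0.2 to 0.35 kg, with a strip of pale tape along its top. Origin: centre of its underside; x along its long side, z up. May be absent.
- jar: Bystander: glass jar with metal lid, standing, 60 mm in diameter, 85 mm high; origin: centre of its underside.
- tin: Bystander: food tin, standing, 66 mm in diameter, 75 mm high; origin: centre of its underside.
- tape: Bystander: roll of clear tape lying flat, 90 mm in diameter, 24 mm high; origin: centre of its underside.
Mind the look-alikes: they are no part of the job. Of the things that look like the pallet, take the one that is farthest from the robot's base at the start.

How it is judged:
By the outcome, as a careful person would: the job done as asked, in the order asked, and still so for the second after the job is handed in, with the robot touching nothing.
Of bottle1, bottle2, bottle3 only 2 to 3 are there at a start; the rules pass over those that are not, and their reading is None.
Of carton1, carton2, carton3 only 2 to 3 are there at a start; the rules pass over those that are not, and their reading is None.
At some moment in a run one of carton1, carton2, carton3 may be knocked a few centimetres aside while the robot is not near it.
It also fails if it takes over 210 s, if anything falls off the work surface, if the arm or the gripper's body presses on something with over 40 N, if the wrist force passes 120 N, or if a joint passes its speed limit or range.

## Robot

A 7-joint arm with a two-finger parallel gripper is mounted at the origin on the work surface. World frame = base frame: x ahead of the robot, y to its left, z up, the work surface at z = 0. Lengths are in m, angles in rad, forces in N, time in s.
With the tool pointing down it reaches from about 0.4 to 0.925 m from the base axis. Payload 4.1 kg.
Tool frame: the origin (TCP) lies midway between the tips of the shut fingers; the grasp point (between the pads) lies 19 mm behind it; z points along the fingers, y is the direction in which the jaws open and shut (so a half turn about z gives the same grasp; the last joint's range is limited). The gripper opens to 85 mm and grips with 20 to 120 N. Pads are 22 mm wide; open, the fingers measure 114 mm over their backs; the gripper's body (76 mm by 85 mm) begins 54 mm behind the grasp point. The pads swing forward as they close: fully open they stand 13 mm farther back than shut.
Start: joints at [-1.244, 0.398, 0.045, 1.537, -0.019, 1.207, -0.051], TCP at [0.268, 0.592, 0.231] pointing down, gripper open.
Joint ranges: [-2.82, 2.82], [-0.49, 2.23], [-1.37, 1.46], [0, 2.46], [-1.36, 4.5], [0.23, 2], [-2.94, 2.94]. Speed limits (rad/s): [2.57, 2.57, 3.14, 3.14, 3.14, 3.14, 3.14].

## Interface

Orientations are given as a unit quaternion [x, y, z, w].
In Python, from bench import manip gives the robot as it stands.
- The arm moves only by the tool move_arm, never from a script. Its argument "deltas" is a list of rows, each an object of numbers: "hand": the opening, from -1 (shut) to 1 (fully open); "dx", "dy", "dz": the shift along the tool's x, y, z in m; "twist": the turn about the tool's z in degrees. A call has 1 to 8 rows; each row is the pose to reach, as a shift and turn from the pose commanded when the call began, along the tool's axes at that moment; what a row does not reach only later rows make up. A row lasts 1/10 s, in which the tool goes at most 50 mm and 8.59 degrees, less where a joint would pass 70% of its speed; a pose out of reach is approached as far as the arm can. A call with a gripper value outside its range is refused whole. The fingers move at their own pace and stop on an object; the grip force is fixed at half the most. Time passes only in rows, so rows that repeat a pose let the fingers close. It gives the time, the measured TCP pose, the force and the opening at its end, in the units of the state.
- manip.read_state(): the state, without advancing time (a new reading comes with each control period).
- manip.get_image(name): name is "side" or "top"; returns a dict with "color" (384x512x3 uint8, red, green, blue), "camera_matrix" (3x3 intrinsics, pixels), "camera_from_world" (4x4, takes a point from world to camera coordinates). Camera axes: x right, y down, z forward; pixel columns grow to the right and rows downward; lengths in m; the calibration is good to about 2 mm. A picture is of the moment at which its call begins. There is no depth.
- manip.finish_job(): hands the job in, once; it reports no verdict.
Trained networks look in a picture, given as the dict that the camera call returned (one of the last four; its "shot" number tells which), for a name from the list of things; names that differ only in an ending like _2 or _b are one class to them, and where a whole thing is asked for, a point or a joint stands for the part that bears it (a point fixed in the world has none). Each returns a list of dicts, best first, with "p" (0 to 1); they miss things now and then, are a little off and sometimes report something else, mostly with a low value. They report only what shows in the picture. A call takes as long as a camera call. They do not tell look-alikes from the thing itself.
- manip.trace(target, picture): "mask" (384x512 bool, what is visible of it) and "rect" ([left, top, right, bottom] in pixels, round what is visible of it).
The state is a dict: "time": time; "joint_pos": joint angles; "joint_vel": joint speeds; "joint_torque": joint torques, N m; "position": TCP position; "tcp_rot": TCP orientation; "ft_force": force on the tool from outside, world axes, zero at the start; "moment": the same for the moment, N m; "width": finger opening in m.
Only numpy, scipy, OpenCV 4.12 (cv2) and the standard library are available. Lean on these libraries where they do the work, as an engineer would, in place of code of your own. Each camera call takes 0.05 s, during which the arm holds its last target.

## Working session

There is one attempt and no reset: what is moved stays moved. The work goes in short steps, Python scripts to look and compute and a tool call to move; the robot and the scene stay as the last step left them, time stands still between calls to the robot, and variables do not carry over. Pictures are saved under pics/ and viewed, and the job is handed in when it is done.

Besides the shell and the picture viewer there is one more tool, called as a command line: name --argument value ..., lists and objects as JSON in quotes. move_arm: Moves the arm, as the interface text tells. Its arguments: {"type":"object","properties":{"deltas":{"type":"array","items":{"type":"object","properties":{"hand":{"type":"number"},"dx":{"type":"number"},"dy":{"type":"number"},"dz":{"type":"number"},"twist":{"type":"number"}}}}},"required":["deltas"]}

```bash
mkdir -p pics; ls; python3 - <<'E'
from bench import manip
import cv2
s=manip.read_state()
for k,v in s.items(): print(k,v)
for n in ("side","top"):
    p=manip.get_image(n)
    cv2.imwrite(f"pics/{n}0.png",cv2.resize(p["color"][:,:,::-1],(800,600),interpolation=cv2.INTER_CUBIC))
    print(n,p["camera_matrix"].tolist(),p["camera_from_world"].round(4).tolist(),p["shot"])
E
```

```text
pics
time 0.0
joint_pos [-1.24400159  0.3991833   0.04504682  1.53791207 -0.01870436  1.20687097
 -0.05071312]
joint_vel [ 0.00082671  0.00052417  0.00094637 -0.00040262  0.00087213 -0.00146831
 -0.00259999]
joint_torque [ 1.90320156e-05 -4.75108552e+01  1.36452254e+00 -2.54231679e+01
  1.15854797e-02  9.15103272e-03 -1.10003057e-06]
position [0.26820112 0.59138387 0.23025507]
tcp_rot [ 2.11251142e-01  9.77431329e-01 -9.66010800e-04 -1.39297304e-04]
ft_force [0.21004647 0.53380953 0.11310529]
moment [-0.0378591  -0.03360039 -0.01716919]
width 0.08566217799400269
side [[439.74353608400094, 0.0, 255.791158822999], [0.0, 439.74353608400094, 190.74796788011383], [0.0, 0.0, 1.0]] [[0.9968, -0.0782, -0.0165, -0.524], [-0.0648, -0.6693, -0.7402, 0.0793], [0.0468, 0.7389, -0.6722, 1.2521], [0.0, 0.0, 0.0, 1.0]] 1
top [[376.5825279905021, 0.0, 257.93606553826083], [0.0, 376.5825279905021, 183.74849225059995], [0.0, 0.0, 1.0]] [[-0.0084, -1.0, 0.0043, -0.0234], [-0.996, 0.008, -0.0889, 0.5553], [0.0888, -0.005, -0.996, 1.1011], [0.0, 0.0, 0.0, 1.0]] 2
```

View pics/top0.png

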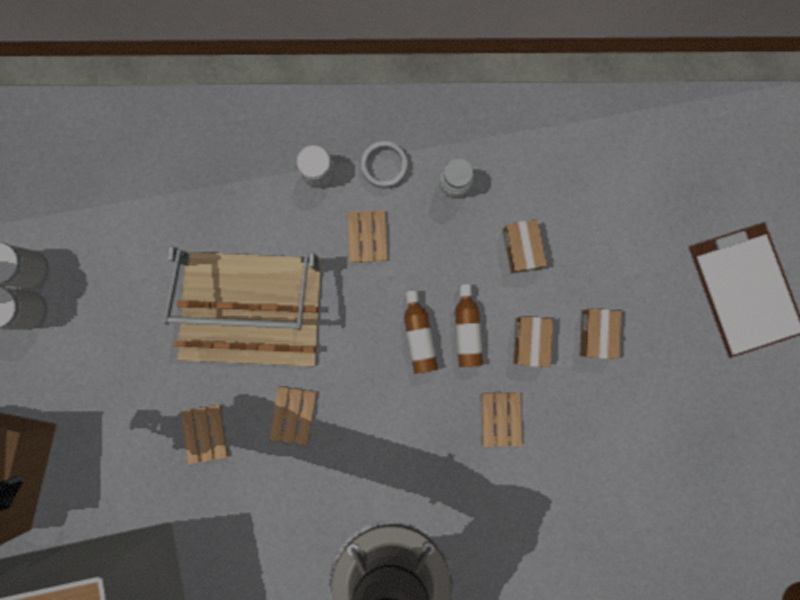

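View pics/side0.png

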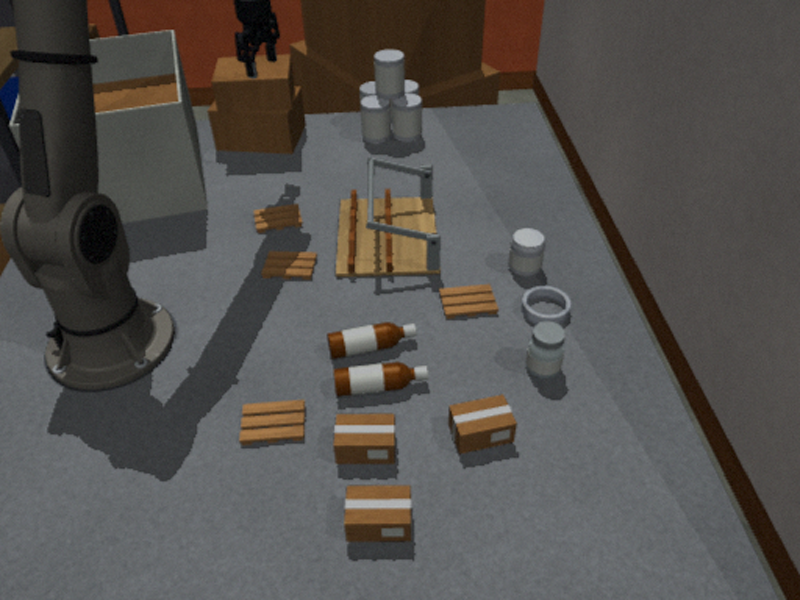

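```bash
cat > h.py <<'E'
from bench import manip
import numpy as np, cv2
from scipy.optimize import minimize
def proj(p,P):
    P=np.atleast_2d(P); T=p["camera_from_world"];c=P@T[:3,:3].T+T[:3,3]
    q=c@p["camera_matrix"].T; return q[:,:2]/q[:,2:]
def unproj(p,uv,z):
    T=p["camera_from_world"];R=T[:3,:3];o=-R.T@T[:3,3]
    d=R.T@np.linalg.solve(p["camera_matrix"],np.array([uv[0],uv[1],1.]))
    return o+d*(z-o[2])/d[2]
def boxpts(L,W,z0,z1): return np.array([[a*L/2,b*W/2,z] for a in(-1,1) for b in(-1,1) for z in(z0,z1)])
_a=np.linspace(0,2*np.pi,24,endpoint=False)
def ring(x,r): return np.c_[np.full(24,x),r*np.cos(_a),r*np.sin(_a)]
CARTON=[boxpts(.09,.06,0,.048)]; PALLET=[boxpts(.1,.073,0,.012)]
BOTTLE=[np.r_[ring(-.055,.023),ring(.055,.023)],np.r_[ring(.055,.021),ring(.07,.012)],np.r_[ring(.065,.012),ring(.1,.012)]]
def place(pts,x,y,yaw,z=0):
    c,s=np.cos(yaw),np.sin(yaw); return np.c_[c*pts[:,0]-s*pts[:,1]+x,s*pts[:,0]+c*pts[:,1]+y,pts[:,2]+z]
S=4
def sil(p,parts,pose,z):
    m=np.zeros((384*S,512*S),np.uint8)
    for q in parts:
        u=proj(p,place(q,*pose,z)); u=(u+.5)*S
        cv2.fillConvexPoly(m,cv2.convexHull(np.round(u).astype(np.int32)),1)
    return cv2.resize(m.astype(np.float32),(512,384),interpolation=cv2.INTER_AREA)
def fit(obs,parts,x0,z=0):
    "obs: list of (picture,mask)"
    def cost(v):
        pose=(v[0],v[1],v[2]); t=0
        for p,m in obs:
            s=sil(p,parts,pose,z); t+=np.abs(s-m).sum()/m.sum()
        return t/len(obs)
    best=None
    for st in (0,1):
        v0=x0 if best is None else best.x
        sx=np.array([v0]+[np.array(v0)+d for d in ([.012,0,0],[0,.012,0],[0,0,.15])])
        r=minimize(cost,v0,method="Nelder-Mead",options=dict(initial_simplex=sx,xatol=2e-4,fatol=1e-4,maxiter=200)); best=r
    return best.x,best.fun
def save(img,name,box=None,k=None):
    im=img[:,:,::-1] if img.ndim==3 else img
    if box: im=im[box[1]:box[3],box[0]:box[2]]
    k=k or min(800/im.shape[1],600/im.shape[0]); cv2.imwrite("pics/"+name,cv2.resize(im,None,fx=k,fy=k,interpolation=cv2.INTER_CUBIC))
E
python3 - <<'E'
from h import *
for n in ("side","top"):
    p=manip.get_image(n)
    for t in ("bottle1","carton1","pallet","cradle","keeper","jar","tin","tape"):
        r=manip.trace(t,p)
        for d in r:
            if d["p"]<.3: continue
            b=np.array(d["rect"]); m=d["mask"]; ys,xs=np.nonzero(m); c=(xs.mean(),ys.mean())
            print(n,t,round(d["p"],2),b.round().astype(int).tolist(),int(m.sum()),unproj(p,c,{"b":.023,"c":.024,"p":.006}.get(t[0],.0)).round(3)[:2])
E
```

```text
side bottle1 0.57 [208, 206, 268, 226] 770 [ 0.461 -0.058]
side carton1 0.83 [286, 253, 328, 291] 1214 [ 0.632 -0.261]
side carton1 0.56 [220, 310, 262, 346] 1524 [ 0.463 -0.401]
side carton1 0.56 [211, 266, 253, 299] 1256 [ 0.45  -0.273]
side pallet 0.94 [162, 133, 193, 149] 424 [0.28  0.353]
side pallet 0.88 [152, 255, 194, 285] 1008 [ 0.302 -0.213]
side pallet 0.81 [278, 184, 319, 202] 628 [0.659 0.043]
side pallet 0.74 [170, 158, 203, 180] 527 [0.316 0.187]
side pallet 0.59 [233, 101, 272, 153] 346 [0.539 0.367]
side cradle 0.59 [214, 100, 280, 175] 3561 [0.521 0.258]
side keeper 0.68 [234, 100, 277, 152] 511 [0.532 0.42 ]
side jar 0.95 [338, 202, 360, 241] 755 [ 0.777 -0.092]
side tin 0.88 [325, 147, 347, 179] 610 [0.802 0.185]
side tin 0.59 [279, 184, 319, 203] 691 [0.659 0.05 ]
side tape 0.88 [332, 183, 362, 204] 446 [0.805 0.024]
top bottle1 0.91 [292, 180, 310, 233] 728 [ 0.475 -0.149]
top bottle1 0.75 [259, 185, 281, 239] 718 [ 0.464 -0.056]
top carton1 0.88 [322, 139, 346, 176] 731 [ 0.633 -0.259]
top carton1 0.68 [372, 197, 394, 229] 728 [ 0.466 -0.401]
top carton1 0.66 [328, 198, 354, 235] 803 [ 0.452 -0.272]
top carton1 0.51 [292, 179, 308, 235] 669 [ 0.475 -0.149]
top pallet 0.88 [173, 247, 203, 283] 821 [0.314 0.186]
top pallet 0.78 [306, 252, 339, 288] 884 [ 0.303 -0.211]
top pallet 0.64 [118, 259, 147, 297] 930 [0.281 0.353]
top pallet 0.6 [222, 133, 247, 171] 796 [0.66  0.043]
top cradle 0.74 [292, 185, 310, 235] 729 [ 0.475 -0.148]
top cradle 0.69 [105, 156, 206, 235] 6549 [0.519 0.274]
top keeper 0.8 [101, 163, 196, 211] 579 [0.521 0.299]
top jar 0.83 [280, 99, 301, 128] 442 [ 0.776 -0.134]
top jar 0.66 [221, 135, 246, 167] 773 [0.661 0.044]
top tin 0.89 [189, 95, 217, 121] 482 [0.801 0.147]
top tape 0.52 [233, 92, 262, 119] 378 [0.805 0.01 ]
top tape 0.45 [220, 137, 244, 170] 762 [0.661 0.045]
```

```bash
python3 - <<'E'
from h import *
p=manip.get_image("top"); save(p["color"],"topcr.png",(95,145,220,240)); save(p["color"],"toppal.png",(200,120,300,190))
q=manip.get_image("side"); save(q["color"],"sidecr.png",(205,95,290,180))
def best(t,pic,xy,z):
    r=[d for d in manip.trace(t,pic)]
    def D(d):
        ys,xs=np.nonzero(d["mask"]); return np.linalg.norm(unproj(pic,(xs.mean(),ys.mean()),z)[:2]-xy)
    r=[d for d in r if d["mask"].sum()>150]; r.sort(key=D); return r[0] if r and D(r[0])<.04 else None
for nm,t,parts,xy,yaw,zc,z0 in [("pallet","pallet",PALLET,(.66,.043),0,.006,0),
  ("A","carton1",CARTON,(.633,-.26),0.1,.024,0),("B","carton1",CARTON,(.451,-.272),0,.024,0),("C","carton1",CARTON,(.465,-.401),0,.024,0),
  ("b1","bottle1",BOTTLE,(.46,-.057),0.1,.023,.023),("b2","bottle1",BOTTLE,(.465,-.149),0,.023,.023)]:
    ds=[(pic,best(t,pic,xy,zc)) for pic in (p,q)]; ds=[(a,b["mask"]) for a,b in ds if b]
    for o in [ds]+[[d] for d in ds]:
        if o: x,f=fit(o,parts,np.array([*xy,yaw]),z0); print(nm,len(o),x[:2].round(4),np.degrees(x[2]).round(1),round(f,3))
E
```

```text
pallet 2 [0.6595 0.0441] 2.5 0.068
pallet 1 [0.6595 0.0445] 3.9 0.065
pallet 1 [0.6587 0.0437] 3.1 0.06
A 2 [ 0.6332 -0.2585] 8.9 0.076
A 1 [ 0.6344 -0.2585] 10.7 0.067
A 1 [ 0.6316 -0.2604] 9.5 0.067
B 2 [ 0.4497 -0.2711] -5.9 0.065
B 1 [ 0.4505 -0.2708] -6.2 0.054
B 1 [ 0.4483 -0.2721] -4.3 0.064
C 2 [ 0.4644 -0.3997] -3.0 0.089
C 1 [ 0.4653 -0.3991] -4.8 0.088
C 1 [ 0.463 -0.399] -2.2 0.08
b1 2 [ 0.4501 -0.0585] 10.5 0.071
b1 1 [ 0.4507 -0.0579] 10.1 0.071
b1 1 [ 0.4495 -0.0592] 11.0 0.062
b2 2 [ 0.46   -0.1496] 2.7 0.068
b2 1 [ 0.4604 -0.1491] 2.4 0.072
b2 1 [ 0.459  -0.1501] 3.1 0.054
```

View pics/topcr.png

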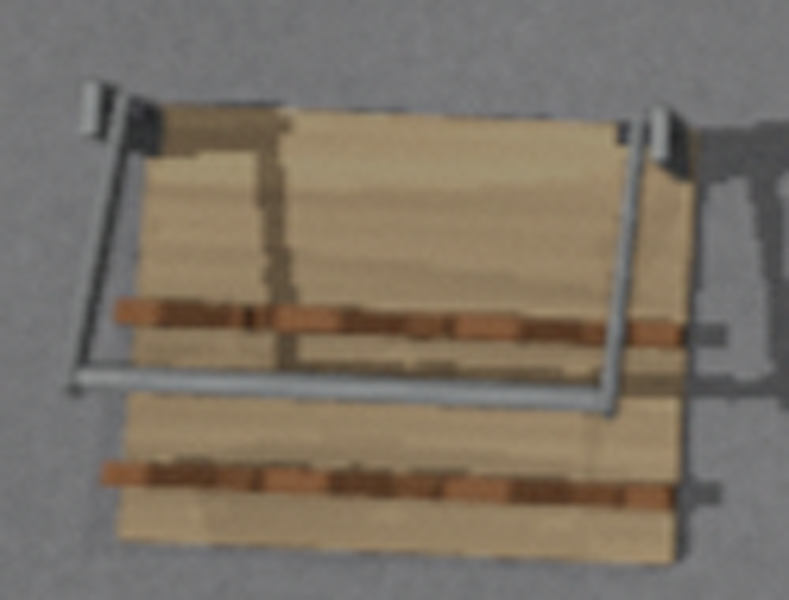

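View pics/sidecr.png

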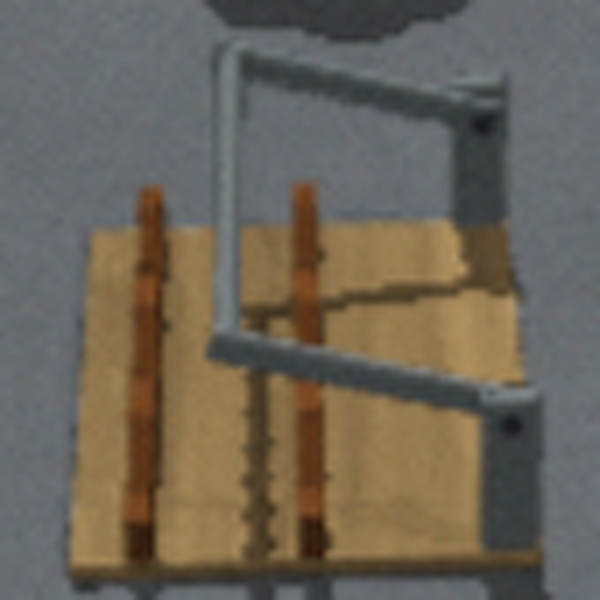

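View pics/toppal.png

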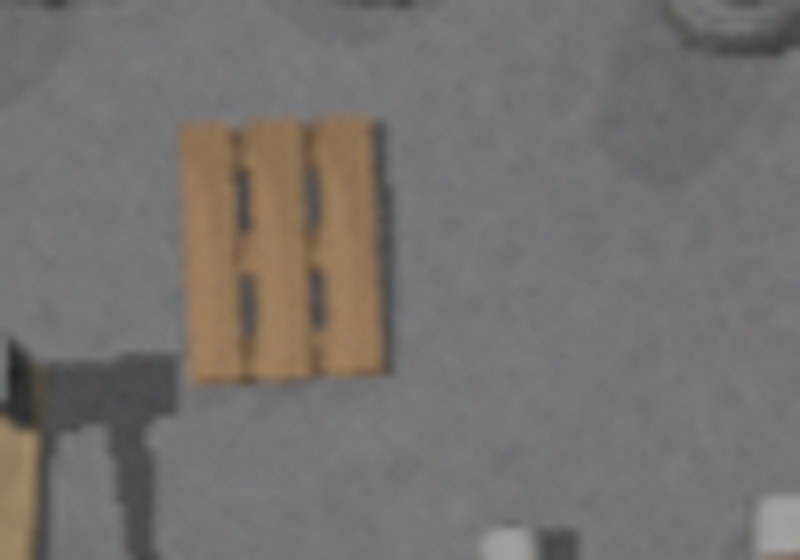

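```bash
cat > cr.py <<'E'
from h import *
from scipy.optimize import least_squares
def run(p,q):
    k=6.312; U=lambda X,Y:(95+(X+.5)/k-.5,145+(Y+.5)/k-.5)
    k2=600/85.; V=lambda X,Y:(205+(X+.5)/k2-.5,95+(Y+.5)/k2-.5)
    obs=[(p,U(115,311),(.038,.132,.038)),(p,U(685,334),(.038,-.132,.038)),(p,U(103,473),(-.038,.132,.038)),(p,U(675,496),(-.038,-.132,.038)),
     (q,V(152,188),(-.038,.132,.038)),(q,V(305,184),(.038,.132,.038)),(q,V(141,528),(-.038,-.132,.038)),(q,V(313,528),(.038,-.132,.038)),
     (p,U(118,538),(None,.132,.010)),(p,U(676,562),(None,-.132,.010)),(q,V(72,568),(None,-.132,.010)),(q,V(95,230),(None,.132,.01))]
    def res(v):
        o=[]
        for pic,uv,P in obs:
            P=np.array([[v[3] if P[0] is None else P[0],P[1],P[2]]])
            o+=list((proj(pic,place(P,*v[:3]))[0]-uv))
        return np.array(o)
    r=least_squares(res,[.5,.26,0,-.08],loss="soft_l1"); print(r.x.round(4),np.degrees(r.x[2])); print(res(r.x).reshape(-1,2).round(1).tolist())
    # keeper angle
    bar=[(p,U(75,378),.113),(p,U(608,400),-.113),(q,V(228,48),.113),(q,V(224,345),-.113)]
    v=r.x
    def rk(w):
        o=[]
        for pic,uv,y in bar:
            P=np.array([[.125-.125*np.cos(w[0]),y,.08+.125*np.sin(w[0])]]); o+=list(proj(pic,place(P,*v[:3]))[0]-uv)
        return np.array(o)
    s=least_squares(rk,[.3]); print("keeper",s.x,rk(s.x).reshape(-1,2).round(1).tolist())
    return v,s.x[0]
if __name__=="__main__":
    v,a=run(manip.get_image("top"),manip.get_image("side"))
E
python3 cr.py
```

```text
[ 0.4841  0.2683 -0.0511 -0.069 ] -2.9261205468900107
[[0.4, -0.4], [-0.2, -0.2], [0.3, -0.2], [-0.1, 0.1], [-0.1, -0.8], [-0.2, -0.9], [-0.5, -1.4], [-0.1, -2.1], [0.8, -0.1], [0.5, -0.2], [-0.1, 0.2], [-0.3, 0.2]]
keeper [0.31305792] [[1.7, -0.9], [0.2, -0.8], [0.6, 1.4], [0.9, -0.9]]
```

```bash
cat > g.py <<'E'
from h import *
from scipy.spatial.transform import Rotation as Ro
CR=(.4841,.2683,-.0511)
def cr(x,y): return place(np.array([[x,y,0]]),*CR)[0][:2]
def go(x,y,z,head=None,s=None):
    s=s or manip.read_state(); R=Ro.from_quat(s["tcp_rot"]).as_matrix(); d=R.T@(np.array([x,y,z])-s["position"])
    h=np.degrees(np.arctan2(R[1,1],R[0,1]))
    tw=0 if head is None else (h-head+90)%180-90
    print(f"dx {d[0]:.4f} dy {d[1]:.4f} dz {d[2]:.4f} twist {tw:.1f} | heading {h:.1f} j7 {s['joint_pos'][6]:.2f}")
    return d,tw
def st():
    s=manip.read_state(); R=Ro.from_quat(s["tcp_rot"]).as_matrix(); print("t",round(s["time"],2),s["position"].round(4),"F",s["ft_force"].round(1),"w",round(s["width"],4),"tilt",R[:,2].round(3),"j",s["joint_pos"].round(2)); return s
E
python3 -c "
from g import *
st();p=cr(.0061,0);print(p);go(*p,.23,-2.9)"
```

```text
t 1.8 [0.2684 0.592  0.2313] F [-0.3 -1.  -0.9] w 0.0854 tilt [ 0.  0. -1.] j [-1.24  0.4   0.05  1.54 -0.02  1.21 -0.05]
[0.49019204 0.26798843]
dx -0.3358 dy -0.2035 dz 0.0013 twist 68.5 | heading 65.6 j7 -0.05
```

move_arm --deltas '[{"hand":1,"dx":-0.336,"dy":-0.2035,"dz":0.0,"twist":68.5},{"hand":1,"dx":-0.336,"dy":-0.2035,"dz":0.0,"twist":68.5},{"hand":1,"dx":-0.336,"dy":-0.2035,"dz":0.0,"twist":68.5},{"hand":1,"dx":-0.336,"dy":-0.2035,"dz":0.0,"twist":68.5},{"hand":1,"dx":-0.336,"dy":-0.2035,"dz":0.0,"twist":68.5},{"hand":1,"dx":-0.336,"dy":-0.2035,"dz":0.0,"twist":68.5},{"hand":1,"dx":-0.336,"dy":-0.2035,"dz":0.0,"twist":68.5},{"hand":1,"dx":-0.336,"dy":-0.2035,"dz":0.0,"twist":68.5}]'

```text
time: 2.6
position: [0.4919, 0.2651, 0.2318]
tcp_rot: [0.727, 0.686, 0.0, 0.0]
ft_force: [0.5, 0.1, -0.5]
width: 0.0856
```

```bash
python3 -c "
from g import *
st();p=cr(.0061,0);go(*p,.0985,-2.9)
q=manip.get_image('side');save(q['color'],'s1.png')"
```

```text
t 2.6 [0.4919 0.2651 0.2318] F [ 0.5  0.1 -0.5] w 0.0856 tilt [ 0.001  0.    -1.   ] j [-0.92  0.25  0.41  1.77 -0.11  1.15 -0.53]
dx 0.0027 dy -0.0020 dz 0.1333 twist -0.4 | heading -3.3 j7 -0.53
```

View pics/s1.png

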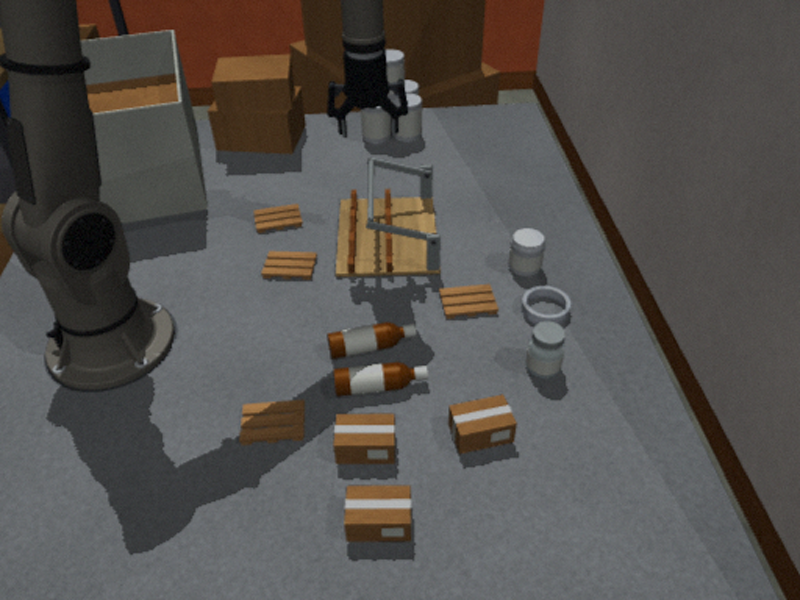

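The side view shows the open gripper over the bar, with its jaws along cradle x. Next I descend and pinch.

move_arm --deltas '[{"hand":1,"dx":0.003,"dy":-0.002,"dz":0.045},{"hand":1,"dx":0.003,"dy":-0.002,"dz":0.09},{"hand":1,"dx":0.003,"dy":-0.002,"dz":0.12},{"hand":1,"dx":0.003,"dy":-0.002,"dz":0.132},{"hand":1,"dx":0.003,"dy":-0.002,"dz":0.132}]'

```text
invalid input at $.deltas[0]: expected keys hand, dx, dy, dz, twist
```

move_arm --deltas '[{"hand":-1},{"hand":-1},{"hand":-1},{"hand":-1},{"hand":-1},{"hand":-1},{"hand":-1},{"hand":-1}]'

```text
invalid input at $.deltas[0]: expected keys hand, dx, dy, dz, twist
```

```bash
python3 -c "
from g import *
s=st()
import numpy as np
print(np.linalg.inv(np.array([[np.cos(CR[2]),-np.sin(CR[2])],[np.sin(CR[2]),np.cos(CR[2])]]))@(s['position'][:2]-np.array(CR[:2])))
q=manip.get_image('side');save(q['color'],'s2.png',(190,20,320,180))"
```

```text
t 2.65 [0.4966 0.2567 0.2322] F [ 4.6 -5.6  0.6] w 0.0852 tilt [ 0.005 -0.005 -1.   ] j [-0.91  0.25  0.42  1.77 -0.11  1.14 -0.53]
[ 0.01309162 -0.01091772]
```

View pics/s2.png

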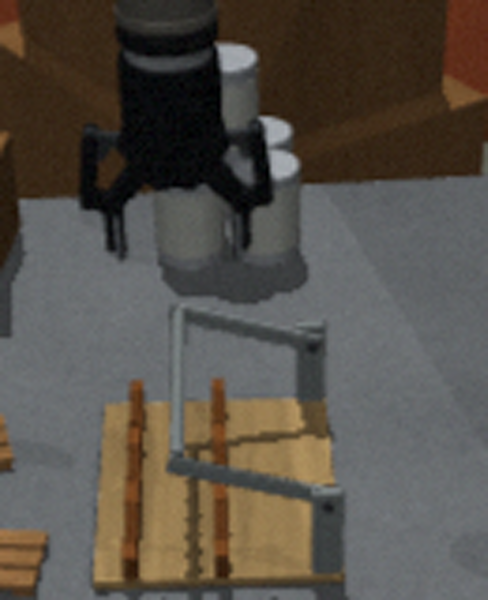

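move_arm --deltas '[{"hand":1,"dx":0,"dy":0,"dz":0,"twist":0},{"hand":1,"dx":0,"dy":0,"dz":0,"twist":0},{"hand":1,"dx":0,"dy":0,"dz":0,"twist":0},{"hand":1,"dx":0,"dy":0,"dz":0,"twist":0}]'

```text
time: 3.1
position: [0.4897, 0.2693, 0.2312]
tcp_rot: [0.724, 0.69, 0.0, -0.0]
ft_force: [-0.4, 0.3, -0.2]
width: 0.0855
```

```bash
python3 -c "
from g import *
st();p=cr(.0061,0);go(*p,.0985,-2.9)"
```

```text
t 3.1 [0.4897 0.2693 0.2312] F [-0.4  0.3 -0.2] w 0.0855 tilt [-0.  0. -1.] j [-0.92  0.25  0.41  1.77 -0.11  1.15 -0.52]
dx -0.0013 dy 0.0006 dz 0.1327 twist 0.2 | heading -2.7 j7 -0.52
```

move_arm --deltas '[{"hand":1,"dx":0,"dy":0,"dz":0.03,"twist":0},{"hand":1,"dx":0,"dy":0,"dz":0.065,"twist":0},{"hand":1,"dx":0,"dy":0,"dz":0.1,"twist":0},{"hand":1,"dx":0,"dy":0,"dz":0.12,"twist":0},{"hand":1,"dx":0,"dy":0,"dz":0.13,"twist":0},{"hand":1,"dx":0,"dy":0,"dz":0.132,"twist":0},{"hand":1,"dx":0,"dy":0,"dz":0.132,"twist":0},{"hand":1,"dx":0,"dy":0,"dz":0.132,"twist":0}]'

```text
time: 3.9
position: [0.4914, 0.2685, 0.1007]
tcp_rot: [0.725, 0.689, 0.001, 0.0]
ft_force: [-0.2, 0.5, 0.5]
width: 0.0854
```

move_arm --deltas '[{"hand":-1,"dx":0,"dy":0,"dz":0,"twist":0},{"hand":-1,"dx":0,"dy":0,"dz":0,"twist":0},{"hand":-1,"dx":0,"dy":0,"dz":0,"twist":0},{"hand":-1,"dx":0,"dy":0,"dz":0,"twist":0},{"hand":-1,"dx":0,"dy":0,"dz":0,"twist":0},{"hand":-1,"dx":0,"dy":0,"dz":0,"twist":0},{"hand":-1,"dx":0,"dy":0,"dz":0,"twist":0},{"hand":-1,"dx":0,"dy":0,"dz":0,"twist":0}]'

```text
time: 4.7
position: [0.4895, 0.268, 0.0992]
tcp_rot: [0.725, 0.689, -0.001, -0.001]
ft_force: [-5.0, 0.4, 2.5]
width: 0.01
```

```bash
python3 -c "
from g import *
s=st()
import numpy as np
print(np.linalg.inv(np.array([[np.cos(CR[2]),-np.sin(CR[2])],[np.sin(CR[2]),np.cos(CR[2])]]))@(s['position'][:2]-np.array(CR[:2])))
q=manip.get_image('side');save(q['color'],'s3.png',(190,20,320,180))"
```

```text
t 4.7 [0.4895 0.268  0.0992] F [-5.   0.4  2.5] w 0.01 tilt [-0.002 -0.    -1.   ] j [-0.88  0.4   0.38  1.9  -0.19  0.88 -0.46]
[ 5.37782819e-03 -3.01043449e-05]
```

View pics/s3.png

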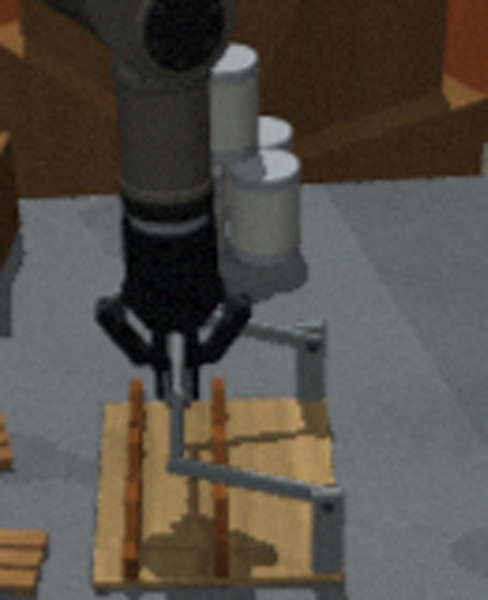

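move_arm --deltas '[{"hand":-1,"dx":0,"dy":0.0038,"dz":-0.0102,"twist":0},{"hand":-1,"dx":0,"dy":0.0092,"dz":-0.0214,"twist":0},{"hand":-1,"dx":0,"dy":0.0158,"dz":-0.0321,"twist":0},{"hand":-1,"dx":0,"dy":0.0233,"dz":-0.042,"twist":0},{"hand":-1,"dx":0,"dy":0.0318,"dz":-0.0512,"twist":0},{"hand":-1,"dx":0,"dy":0.0412,"dz":-0.0594,"twist":0},{"hand":-1,"dx":0,"dy":0.0514,"dz":-0.0667,"twist":0},{"hand":-1,"dx":0,"dy":0.0622,"dz":-0.0729,"twist":0}]'

```text
time: 5.55
position: [0.5444, 0.2651, 0.1747]
tcp_rot: [0.724, 0.69, -0.008, -0.007]
ft_force: [-24.2, -3.6, 26.2]
width: 0.0097
```

move_arm --deltas '[{"hand":-1,"dx":0,"dy":0.0114,"dz":-0.0051,"twist":0},{"hand":-1,"dx":0,"dy":0.0233,"dz":-0.009,"twist":0},{"hand":-1,"dx":0,"dy":0.0355,"dz":-0.0118,"twist":0},{"hand":-1,"dx":0,"dy":0.0479,"dz":-0.0133,"twist":0},{"hand":-1,"dx":0,"dy":0.0604,"dz":-0.0135,"twist":0},{"hand":-1,"dx":0,"dy":0.0728,"dz":-0.0126,"twist":0},{"hand":-1,"dx":0,"dy":0.079,"dz":-0.0116,"twist":0},{"hand":-1,"dx":0,"dy":0.079,"dz":-0.0116,"twist":0}]'

```text
time: 6.35
position: [0.6339, 0.2605, 0.1861]
tcp_rot: [0.725, 0.689, 0.002, 0.001]
ft_force: [-1.4, -0.1, 4.8]
width: 0.0097
```

move_arm --deltas '[{"hand":-1,"dx":0,"dy":0,"dz":0,"twist":0},{"hand":0.2,"dx":0,"dy":0,"dz":0,"twist":0},{"hand":0.2,"dx":0,"dy":0,"dz":0,"twist":0},{"hand":0.2,"dx":0,"dy":0,"dz":0,"twist":0},{"hand":0.2,"dx":0,"dy":0,"dz":0,"twist":0},{"hand":0.2,"dx":0,"dy":0,"dz":0,"twist":0}]'

```text
time: 6.95
position: [0.6314, 0.2608, 0.1836]
tcp_rot: [0.725, 0.689, -0.0, 0.0]
ft_force: [0.6, -0.1, -0.5]
width: 0.0516
```

```bash
python3 -c "
from g import *
s=st()
q=manip.get_image('side');save(q['color'],'s4.png',(190,20,320,180))"
```

```text
t 6.95 [0.6314 0.2608 0.1836] F [ 0.6 -0.1 -0.5] w 0.0516 tilt [-0. -0. -1.] j [-0.73  0.52  0.4   1.51 -0.21  1.15 -0.34]
```

View pics/s4.png

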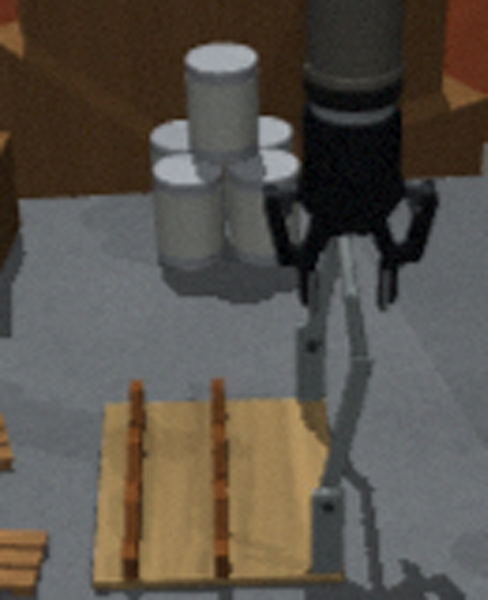

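```bash
python3 -c "
from g import *
go(.4501,-.0585,.2836,100.5)"
```

```text
dx -0.3280 dy -0.1649 dz -0.0999 twist 76.6 | heading -2.9 j7 -0.34
```

move_arm --deltas '[{"hand":0.5,"dx":0,"dy":0,"dz":-0.04,"twist":0},{"hand":1,"dx":0,"dy":0,"dz":-0.085,"twist":0},{"hand":1,"dx":-0.03,"dy":-0.015,"dz":-0.1,"twist":8},{"hand":1,"dx":-0.07,"dy":-0.035,"dz":-0.1,"twist":16},{"hand":1,"dx":-0.11,"dy":-0.055,"dz":-0.1,"twist":24},{"hand":1,"dx":-0.15,"dy":-0.075,"dz":-0.1,"twist":32},{"hand":1,"dx":-0.19,"dy":-0.095,"dz":-0.1,"twist":40},{"hand":1,"dx":-0.22,"dy":-0.11,"dz":-0.1,"twist":48}]'

```text
time: 7.8
position: [0.509, 0.0436, 0.2838]
tcp_rot: [0.944, 0.331, -0.0, -0.0]
ft_force: [0.4, -0.4, 0.7]
width: 0.0856
```

```bash
python3 -c "
from g import *
st();go(.4501,-.0585,.2,100.5)"
```

```text
t 7.8 [0.509  0.0436 0.2838] F [ 0.4 -0.4  0.7] w 0.0856 tilt [-0.  0. -1.] j [-0.77  0.13  0.66  1.8  -0.08  1.24 -0.98]
dx -0.1098 dy 0.0430 dz 0.0838 twist 28.1 | heading -51.4 j7 -0.98
```

move_arm --deltas '[{"hand":1,"dx":-0.03,"dy":0.012,"dz":0.02,"twist":7},{"hand":1,"dx":-0.06,"dy":0.024,"dz":0.04,"twist":14},{"hand":1,"dx":-0.085,"dy":0.033,"dz":0.06,"twist":21},{"hand":1,"dx":-0.1,"dy":0.04,"dz":0.08,"twist":26},{"hand":1,"dx":-0.108,"dy":0.043,"dz":0.084,"twist":28.3},{"hand":1,"dx":-0.108,"dy":0.043,"dz":0.084,"twist":28.3},{"hand":1,"dx":-0.108,"dy":0.043,"dz":0.084,"twist":28.3},{"hand":1,"dx":-0.108,"dy":0.043,"dz":0.084,"twist":28.3}]'

```text
time: 8.6
position: [0.4553, -0.0539, 0.2008]
tcp_rot: [0.995, 0.095, 0.001, -0.0]
ft_force: [0.2, -0.3, 0.0]
width: 0.0853
```

```bash
python3 -c "
from g import *
st();go(.4501,-.0585,.006,100.5)
q=manip.get_image('side');save(q['color'],'s5.png')"
```

```text
t 8.6 [ 0.4553 -0.0539  0.2008] F [ 0.2 -0.3  0. ] w 0.0853 tilt [ 0.002  0.    -1.   ] j [-0.69  0.1   0.77  2.03 -0.08  1.04 -1.26]
dx -0.0064 dy 0.0035 dz 0.1948 twist 0.5 | heading -79.0 j7 -1.26
```

View pics/s5.png

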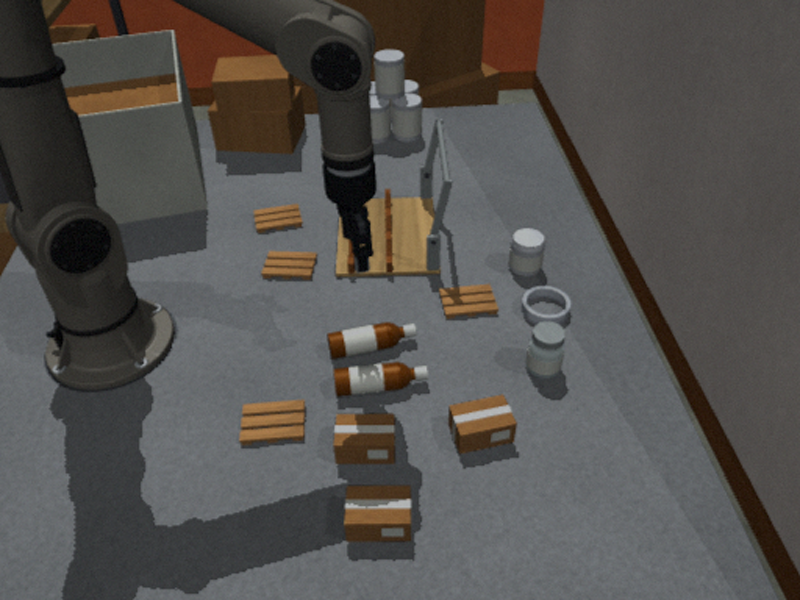

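move_arm --deltas '[{"hand":1,"dx":-0.004,"dy":0.003,"dz":0.03,"twist":0.3},{"hand":1,"dx":-0.004,"dy":0.003,"dz":0.06,"twist":0.3},{"hand":1,"dx":-0.004,"dy":0.003,"dz":0.09,"twist":0.3},{"hand":1,"dx":-0.004,"dy":0.003,"dz":0.105,"twist":0.3},{"hand":1,"dx":-0.004,"dy":0.003,"dz":0.11,"twist":0.3},{"hand":1,"dx":-0.004,"dy":0.003,"dz":0.11,"twist":0.3},{"hand":1,"dx":-0.004,"dy":0.003,"dz":0.11,"twist":0.3},{"hand":1,"dx":-0.004,"dy":0.003,"dz":0.11,"twist":0.3}]'

```text
time: 9.45
position: [0.4515, -0.0584, 0.0908]
tcp_rot: [0.996, 0.092, 0.001, -0.0]
ft_force: [0.3, -0.8, -0.1]
width: 0.0857
```

```bash
python3 -c "
from g import *
st();go(.4501,-.0585,.005,100.5)"
```

```text
t 9.45 [ 0.4515 -0.0584  0.0908] F [ 0.3 -0.8 -0.1] w 0.0857 tilt [ 0.002  0.001 -1.   ] j [-0.59  0.29  0.72  2.15 -0.27  0.79 -1.08]
dx -0.0016 dy -0.0002 dz 0.0858 twist 0.0 | heading -79.5 j7 -1.08
```

move_arm --deltas '[{"hand":1,"dx":0,"dy":0,"dz":0.025,"twist":0},{"hand":1,"dx":0,"dy":0,"dz":0.05,"twist":0},{"hand":1,"dx":0,"dy":0,"dz":0.07,"twist":0},{"hand":1,"dx":0,"dy":0,"dz":0.08,"twist":0},{"hand":1,"dx":0,"dy":0,"dz":0.085,"twist":0},{"hand":1,"dx":0,"dy":0,"dz":0.085,"twist":0},{"hand":1,"dx":0,"dy":0,"dz":0.085,"twist":0},{"hand":1,"dx":0,"dy":0,"dz":0.085,"twist":0}]'

```text
time: 10.25
position: [0.4513, -0.0586, 0.0056]
tcp_rot: [0.996, 0.092, 0.001, -0.0]
ft_force: [0.1, -0.5, 0.1]
width: 0.0853
```

```bash
python3 -c "
from g import *
st();go(.4501,-.0585,.005,100.5)
q=manip.get_image('side');save(q['color'],'s6.png',(190,120,320,280))"
```

```text
t 10.25 [ 0.4513 -0.0586  0.0056] F [ 0.1 -0.5  0.1] w 0.0853 tilt [ 0.002  0.    -1.   ] j [-0.47  0.45  0.6   2.2  -0.44  0.61 -0.93]
dx -0.0011 dy -0.0003 dz 0.0006 twist 0.0 | heading -79.5 j7 -0.93
```

View pics/s6.png

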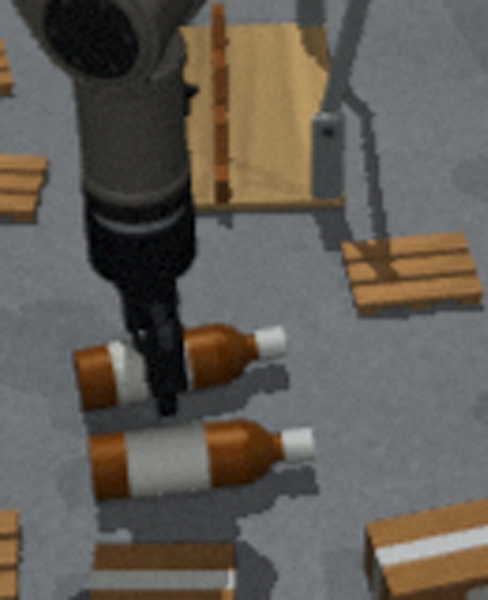

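move_arm --deltas '[{"hand":-1,"dx":0,"dy":0,"dz":0,"twist":0},{"hand":-1,"dx":0,"dy":0,"dz":0,"twist":0},{"hand":-1,"dx":0,"dy":0,"dz":0,"twist":0},{"hand":-1,"dx":0,"dy":0,"dz":0,"twist":0},{"hand":-1,"dx":0,"dy":0,"dz":0,"twist":0},{"hand":-1,"dx":0,"dy":0,"dz":0,"twist":0}]'

```text
time: 10.9
position: [0.4507, -0.0587, 0.0053]
tcp_rot: [0.996, 0.091, 0.0, -0.0]
ft_force: [-1.0, -0.1, 6.0]
width: 0.0448
```

move_arm --deltas '[{"hand":-1,"dx":0,"dy":0,"dz":-0.01,"twist":0},{"hand":-1,"dx":0,"dy":0,"dz":-0.03,"twist":0},{"hand":-1,"dx":0,"dy":0,"dz":-0.06,"twist":0},{"hand":-1,"dx":0,"dy":0,"dz":-0.09,"twist":0},{"hand":-1,"dx":0,"dy":0,"dz":-0.11,"twist":0},{"hand":-1,"dx":0,"dy":0,"dz":-0.12,"twist":0},{"hand":-1,"dx":0,"dy":0,"dz":-0.12,"twist":0},{"hand":-1,"dx":0,"dy":0,"dz":-0.12,"twist":0}]'

```text
time: 11.7
position: [0.4496, -0.0583, 0.1241]
tcp_rot: [0.996, 0.092, -0.001, -0.0]
ft_force: [-0.1, -0.8, -2.9]
width: 0.0444
```

```bash
python3 -c "
from g import *
st();p=cr(0,.084);print(p);go(*p,.125,87.1)
q=manip.get_image('side');save(q['color'],'s7.png',(190,100,320,260))"
```

```text
t 11.7 [ 0.4496 -0.0583  0.1241] F [-0.1 -0.8 -2.9] w 0.0444 tilt [-0.002  0.    -1.   ] j [-0.65  0.23  0.77  2.12 -0.21  0.87 -1.14]
[0.48839053 0.35219035]
dx 0.1131 dy -0.3965 dz -0.0009 twist 13.4 | heading -79.5 j7 -1.14
```

View pics/s7.png

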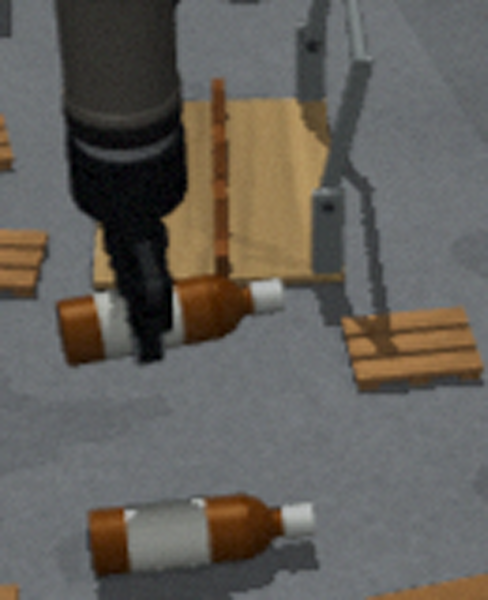

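move_arm --deltas '[{"hand":-1,"dx":0.0,"dy":-0.02,"dz":-0.005,"twist":2},{"hand":-1,"dx":0.003,"dy":-0.055,"dz":-0.02,"twist":5},{"hand":-1,"dx":0.008,"dy":-0.09,"dz":-0.02,"twist":8},{"hand":-1,"dx":0.015,"dy":-0.13,"dz":-0.02,"twist":11},{"hand":-1,"dx":0.025,"dy":-0.17,"dz":-0.02,"twist":13.4},{"hand":-1,"dx":0.035,"dy":-0.21,"dz":-0.02,"twist":13.4},{"hand":-1,"dx":0.05,"dy":-0.25,"dz":-0.02,"twist":13.4},{"hand":-1,"dx":0.065,"dy":-0.28,"dz":-0.02,"twist":13.4}]'

```text
time: 12.55
position: [0.4619, 0.2313, 0.1431]
tcp_rot: [1.0, -0.024, -0.001, 0.001]
ft_force: [1.1, -0.3, -2.3]
width: 0.0442
```

```bash
python3 -c "
from g import *
st();p=cr(0,.084);go(*p,.145,87.1)"
```

```text
t 12.55 [0.4619 0.2313 0.1431] F [ 1.1 -0.3 -2.3] w 0.0442 tilt [-0.003 -0.001 -1.   ] j [-1.09  0.31  0.65  1.96 -0.23  0.95 -1.95]
dx 0.0207 dy -0.1220 dz -0.0021 twist 0.2 | heading -92.7 j7 -1.95
```

move_arm --deltas '[{"hand":-1,"dx":0.005,"dy":-0.03,"dz":0,"twist":0},{"hand":-1,"dx":0.01,"dy":-0.06,"dz":0,"twist":0},{"hand":-1,"dx":0.015,"dy":-0.09,"dz":0,"twist":0},{"hand":-1,"dx":0.018,"dy":-0.11,"dz":0,"twist":0},{"hand":-1,"dx":0.02,"dy":-0.12,"dz":0,"twist":0},{"hand":-1,"dx":0.02,"dy":-0.124,"dz":0,"twist":0},{"hand":-1,"dx":0.02,"dy":-0.124,"dz":0,"twist":0},{"hand":-1,"dx":0.02,"dy":-0.124,"dz":0,"twist":0}]'

```text
time: 13.35
position: [0.4895, 0.3496, 0.1445]
tcp_rot: [1.0, -0.026, -0.0, 0.001]
ft_force: [0.0, -0.2, -2.7]
width: 0.0443
```

```bash
python3 -c "
from g import *
st();p=cr(0,.084);go(*p,.055,87.1)
q=manip.get_image('side');save(q['color'],'s8.png',(190,20,320,180))"
```

```text
t 13.35 [0.4895 0.3496 0.1445] F [ 0.  -0.2 -2.7] w 0.0443 tilt [-0.001 -0.001 -1.   ] j [-1.14  0.45  0.6   1.76 -0.29  1.02 -2.06]
dx -0.0012 dy -0.0026 dz 0.0895 twist -0.1 | heading -93.0 j7 -2.06
```

View pics/s8.png

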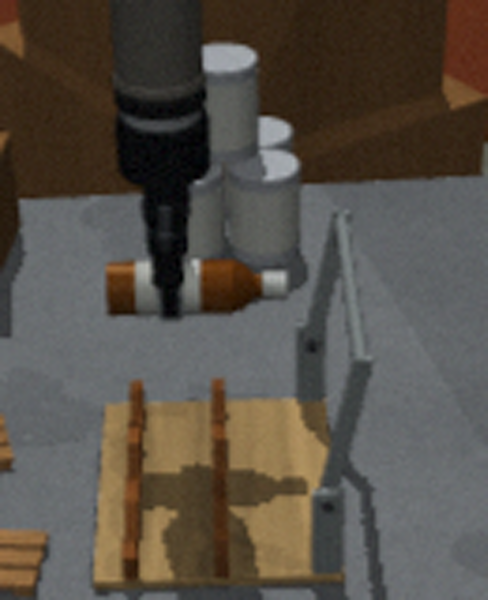

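move_arm --deltas '[{"hand":-1,"dx":-0.0005,"dy":-0.0025,"dz":0.02,"twist":0},{"hand":-1,"dx":-0.0005,"dy":-0.0025,"dz":0.05,"twist":0},{"hand":-1,"dx":-0.0005,"dy":-0.0025,"dz":0.075,"twist":0},{"hand":-1,"dx":-0.0005,"dy":-0.0025,"dz":0.085,"twist":0},{"hand":-1,"dx":-0.0005,"dy":-0.0025,"dz":0.09,"twist":0},{"hand":-1,"dx":-0.0005,"dy":-0.0025,"dz":0.09,"twist":0},{"hand":-1,"dx":-0.0005,"dy":-0.0025,"dz":0.09,"twist":0},{"hand":-1,"dx":-0.0005,"dy":-0.0025,"dz":0.09,"twist":0}]'

```text
time: 14.2
position: [0.4901, 0.3545, 0.0561]
tcp_rot: [1.0, -0.025, 0.001, -0.001]
ft_force: [0.1, 0.1, -2.9]
width: 0.0444
```

```bash
python3 -c "
from g import *
st();p=cr(0,.084);go(*p,.0288,87.1)
q=manip.get_image('side');save(q['color'],'s9.png',(190,60,320,180))
p=manip.get_image('top');save(p['color'],'t9.png',(95,145,220,240))"
```

```text
t 14.2 [0.4901 0.3545 0.0561] F [ 0.1  0.1 -2.9] w 0.0444 tilt [ 0.002  0.002 -1.   ] j [-1.1   0.56  0.54  1.82 -0.37  0.85 -2.  ]
dx -0.0016 dy 0.0024 dz 0.0273 twist 0.0 | heading -92.9 j7 -2.00
```

View pics/s9.png

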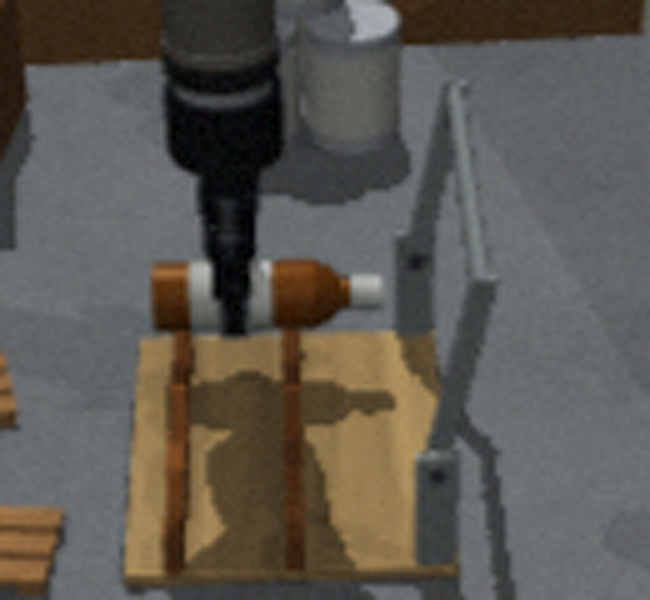

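View pics/t9.png

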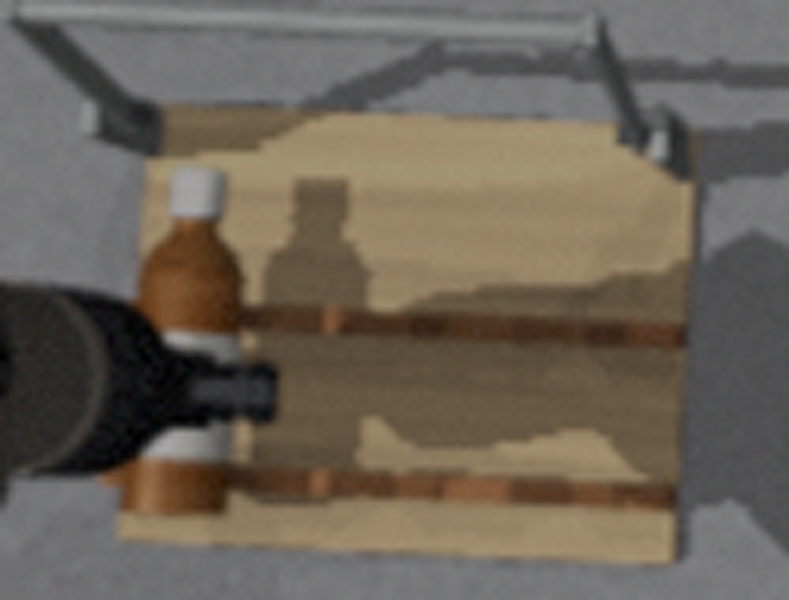

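move_arm --deltas '[{"hand":-1,"dx":-0.0015,"dy":0.001,"dz":0.007,"twist":0},{"hand":-1,"dx":-0.0015,"dy":0.002,"dz":0.014,"twist":0},{"hand":-1,"dx":-0.0015,"dy":0.002,"dz":0.019,"twist":0},{"hand":-1,"dx":-0.0015,"dy":0.002,"dz":0.022,"twist":0},{"hand":-1,"dx":-0.0015,"dy":0.002,"dz":0.024,"twist":0},{"hand":-1,"dx":-0.0015,"dy":0.002,"dz":0.024,"twist":0},{"hand":-1,"dx":-0.0015,"dy":0.002,"dz":0.024,"twist":0},{"hand":-1,"dx":-0.0015,"dy":0.002,"dz":0.024,"twist":0}]'

```text
time: 15.1
position: [0.4879, 0.3533, 0.0311]
tcp_rot: [1.0, -0.025, 0.001, -0.001]
ft_force: [-0.8, 4.9, -1.2]
width: 0.0448
```

```bash
python3 -c "
from g import *
st();p=cr(0,.084);go(*p,.0288,87.1)"
```

```text
t 15.1 [0.4879 0.3533 0.0311] F [-0.8  4.9 -1.2] w 0.0448 tilt [ 0.001  0.002 -1.   ] j [-1.08  0.59  0.52  1.84 -0.39  0.81 -1.99]
dx 0.0006 dy 0.0011 dz 0.0023 twist 0.0 | heading -92.9 j7 -1.99
```

move_arm --deltas '[{"hand":-1,"dx":0,"dy":-0.001,"dz":0.0,"twist":0},{"hand":-1,"dx":0,"dy":-0.001,"dz":0.001,"twist":0},{"hand":-1,"dx":0,"dy":-0.001,"dz":0.002,"twist":0},{"hand":-1,"dx":0,"dy":-0.001,"dz":0.0025,"twist":0},{"hand":-1,"dx":0,"dy":-0.001,"dz":0.0025,"twist":0},{"hand":-1,"dx":0,"dy":-0.001,"dz":0.0025,"twist":0}]'

```text
time: 15.7
position: [0.4883, 0.3543, 0.0299]
tcp_rot: [1.0, -0.025, 0.001, -0.001]
ft_force: [-2.2, 3.5, 7.5]
width: 0.0444
```

move_arm --deltas '[{"hand":0.2,"dx":0,"dy":0,"dz":0,"twist":0},{"hand":0.3,"dx":0,"dy":0,"dz":0,"twist":0},{"hand":0.5,"dx":0,"dy":0,"dz":0,"twist":0},{"hand":0.7,"dx":0,"dy":0,"dz":0,"twist":0},{"hand":0.7,"dx":0,"dy":0,"dz":0,"twist":0},{"hand":0.7,"dx":0,"dy":0,"dz":0,"twist":0},{"hand":0.7,"dx":0,"dy":0,"dz":0,"twist":0}]'

```text
time: 16.4
position: [0.4876, 0.3529, 0.0283]
tcp_rot: [1.0, -0.025, -0.0, 0.0]
ft_force: [-0.1, -0.2, -0.2]
width: 0.0726
```

move_arm --deltas '[{"hand":0.7,"dx":0,"dy":0,"dz":-0.02,"twist":0},{"hand":0.7,"dx":0,"dy":0,"dz":-0.05,"twist":0},{"hand":0.7,"dx":0,"dy":0,"dz":-0.09,"twist":0},{"hand":1,"dx":0,"dy":0,"dz":-0.13,"twist":0},{"hand":1,"dx":0,"dy":0.03,"dz":-0.17,"twist":0},{"hand":1,"dx":0,"dy":0.07,"dz":-0.19,"twist":0},{"hand":1,"dx":0,"dy":0.11,"dz":-0.19,"twist":0},{"hand":1,"dx":0,"dy":0.15,"dz":-0.19,"twist":0}]'

```text
time: 17.2
position: [0.4803, 0.2018, 0.2193]
tcp_rot: [1.0, -0.025, 0.001, -0.001]
ft_force: [-0.1, 0.7, -1.1]
width: 0.0853
```

```bash
python3 - <<'E'
from g import *
st();go(.46,-.1496,.18,92.7)
q=manip.get_image('side');save(q['color'],'s10.png')
p=manip.get_image('top');save(p['color'],'t10.png',(95,145,220,240))
for pic in(p,q):
  for d in manip.trace("bottle1",pic):
    ys,xs=np.nonzero(d["mask"]); print(d["p"],d["rect"],unproj(pic,(xs.mean(),ys.mean()),.0465))
E
```

```text
t 17.2 [0.4803 0.2018 0.2193] F [-0.1  0.7 -1.1] w 0.0853 tilt [ 0.002  0.002 -1.   ] j [-1.09  0.22  0.71  1.87 -0.16  1.1  -1.94]
dx -0.0028 dy 0.3521 dz 0.0387 twist -5.6 | heading -92.9 j7 -1.94
0.88 [289.7, 181.0, 311.6, 237.0] [ 0.47281984 -0.14552862  0.0465    ]
0.89 [213.6, 232.8, 278.0, 255.1] [ 0.47305215 -0.17044502  0.0465    ]
0.73 [222.1, 118.9, 269.0, 130.7] [0.50006061 0.3558725  0.0465    ]
```

View pics/t10.png

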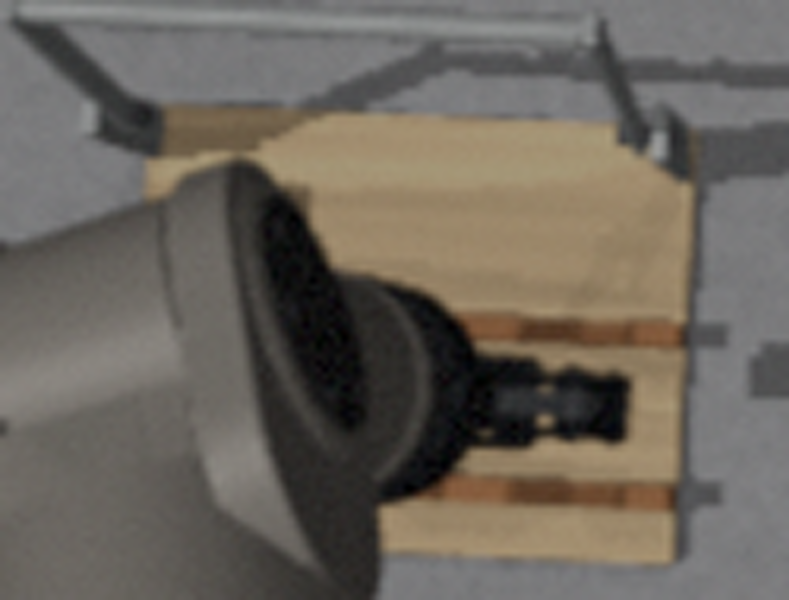

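View pics/s10.png

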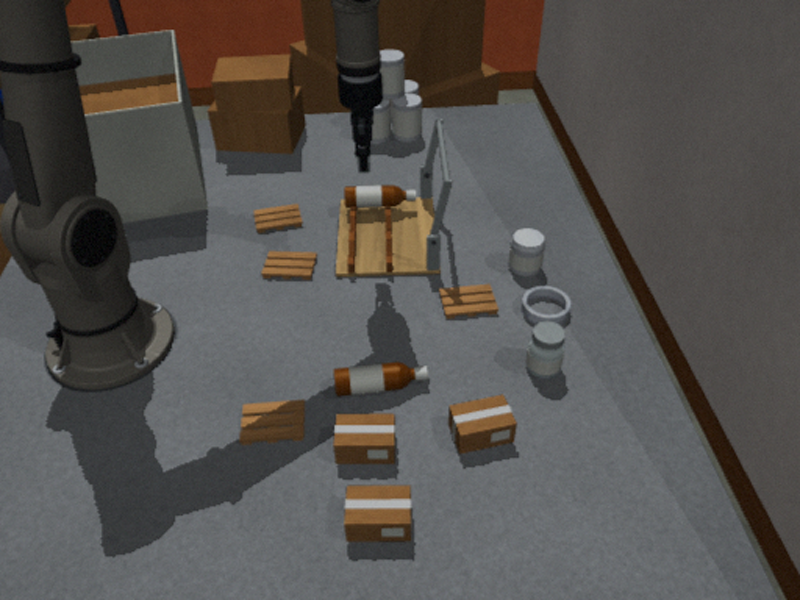

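Bottle in groove 3 (side px 375,195). On to the second bottle.

move_arm --deltas '[{"hand":1,"dx":-0.001,"dy":0.04,"dz":0,"twist":-1},{"hand":1,"dx":-0.001,"dy":0.085,"dz":0,"twist":-2},{"hand":1,"dx":-0.001,"dy":0.13,"dz":0,"twist":-4},{"hand":1,"dx":-0.003,"dy":0.175,"dz":0,"twist":-5.6},{"hand":1,"dx":-0.003,"dy":0.22,"dz":0,"twist":-5.6},{"hand":1,"dx":-0.003,"dy":0.26,"dz":0.01,"twist":-5.6},{"hand":1,"dx":-0.003,"dy":0.295,"dz":0.02,"twist":-5.6},{"hand":1,"dx":-0.003,"dy":0.32,"dz":0.03,"twist":-5.6}]'

```text
time: 18.2
position: [0.4615, -0.1174, 0.1882]
tcp_rot: [1.0, 0.024, 0.001, 0.0]
ft_force: [0.7, -0.3, -0.1]
width: 0.0858
```

move_arm --deltas '[{"hand":1,"dx":0,"dy":0.015,"dz":0.02,"twist":0},{"hand":1,"dx":0,"dy":0.025,"dz":0.05,"twist":0},{"hand":1,"dx":0,"dy":0.03,"dz":0.08,"twist":0},{"hand":1,"dx":0,"dy":0.03,"dz":0.095,"twist":0},{"hand":1,"dx":0,"dy":0.03,"dz":0.1,"twist":0},{"hand":1,"dx":0,"dy":0.03,"dz":0.1,"twist":0},{"hand":1,"dx":0,"dy":0.03,"dz":0.1,"twist":0},{"hand":1,"dx":0,"dy":0.03,"dz":0.1,"twist":0}]'

```text
time: 19.0
position: [0.4634, -0.1459, 0.0892]
tcp_rot: [1.0, 0.024, 0.001, -0.0]
ft_force: [-0.7, 0.2, -0.7]
width: 0.0853
```

```bash
python3 - <<'E'
from g import *
st();go(.46,-.1496,.005,92.7)
E
```

```text
t 19.0 [ 0.4634 -0.1459  0.0892] F [-0.7  0.2 -0.7] w 0.0853 tilt [ 0.002  0.    -1.   ] j [-0.46  0.38  0.82  2.08 -0.38  0.82 -0.94]
dx -0.0038 dy 0.0035 dz 0.0842 twist 0.1 | heading -87.2 j7 -0.94
```

move_arm --deltas '[{"hand":1,"dx":-0.003,"dy":0.0035,"dz":0.02,"twist":0},{"hand":1,"dx":-0.003,"dy":0.0035,"dz":0.045,"twist":0},{"hand":1,"dx":-0.003,"dy":0.0035,"dz":0.065,"twist":0},{"hand":1,"dx":-0.003,"dy":0.0035,"dz":0.078,"twist":0},{"hand":1,"dx":-0.003,"dy":0.0035,"dz":0.084,"twist":0},{"hand":1,"dx":-0.003,"dy":0.0035,"dz":0.084,"twist":0},{"hand":1,"dx":-0.003,"dy":0.0035,"dz":0.084,"twist":0},{"hand":1,"dx":-0.003,"dy":0.0035,"dz":0.084,"twist":0}]'

```text
time: 19.8
position: [0.4603, -0.15, 0.0051]
tcp_rot: [1.0, 0.024, 0.001, 0.0]
ft_force: [0.2, 0.2, 0.3]
width: 0.0853
```

```bash
python3 - <<'E'
from g import *
st();go(.46,-.1496,.005,92.7)
E
```

```text
t 19.8 [ 0.4603 -0.15    0.0051] F [0.2 0.2 0.3] w 0.0853 tilt [ 0.002 -0.    -1.   ] j [-0.32  0.52  0.68  2.14 -0.54  0.66 -0.8 ]
dx -0.0003 dy -0.0004 dz 0.0001 twist 0.0 | heading -87.3 j7 -0.80
```

move_arm --deltas '[{"hand":-1,"dx":0,"dy":0,"dz":0,"twist":0},{"hand":-1,"dx":0,"dy":0,"dz":0,"twist":0},{"hand":-1,"dx":0,"dy":0,"dz":0,"twist":0},{"hand":-1,"dx":0,"dy":0,"dz":0,"twist":0},{"hand":-1,"dx":0,"dy":0,"dz":0,"twist":0},{"hand":-1,"dx":0,"dy":0,"dz":0,"twist":0}]'

```text
time: 20.4
position: [0.4598, -0.15, 0.0049]
tcp_rot: [1.0, 0.024, 0.0, -0.0]
ft_force: [-1.6, 0.6, 4.9]
width: 0.0442
```

move_arm --deltas '[{"hand":-1,"dx":0,"dy":0,"dz":-0.01,"twist":0},{"hand":-1,"dx":0,"dy":0,"dz":-0.03,"twist":0},{"hand":-1,"dx":0,"dy":0,"dz":-0.06,"twist":0},{"hand":-1,"dx":0,"dy":0,"dz":-0.09,"twist":0},{"hand":-1,"dx":0,"dy":0,"dz":-0.12,"twist":0},{"hand":-1,"dx":0,"dy":0,"dz":-0.135,"twist":0},{"hand":-1,"dx":0,"dy":0,"dz":-0.14,"twist":0},{"hand":-1,"dx":0,"dy":0,"dz":-0.14,"twist":0}]'

```text
time: 21.2
position: [0.4595, -0.1496, 0.1446]
tcp_rot: [1.0, 0.024, 0.0, -0.0]
ft_force: [0.1, 0.1, -2.9]
width: 0.0446
```

```bash
python3 - <<'E'
from g import *
st();go(*cr(0,-.0845+.001),.145,87.1); print(cr(0,-.084))
E
```

```text
t 21.2 [ 0.4595 -0.1496  0.1446] F [ 0.1  0.1 -2.9] w 0.0446 tilt [ 0.001  0.001 -1.   ] j [-0.53  0.29  0.89  2.04 -0.28  0.94 -1.02]
dx 0.0362 dy -0.3332 dz -0.0002 twist 5.6 | heading -87.3 j7 -1.02
[0.47980947 0.18440965]
```

move_arm --deltas '[{"hand":-1,"dx":0,"dy":-0.02,"dz":0,"twist":1},{"hand":-1,"dx":0.002,"dy":-0.055,"dz":0,"twist":2},{"hand":-1,"dx":0.005,"dy":-0.095,"dz":0,"twist":4},{"hand":-1,"dx":0.01,"dy":-0.135,"dz":0,"twist":5.6},{"hand":-1,"dx":0.015,"dy":-0.175,"dz":0,"twist":5.6},{"hand":-1,"dx":0.02,"dy":-0.215,"dz":0,"twist":5.6},{"hand":-1,"dx":0.026,"dy":-0.25,"dz":0,"twist":5.6},{"hand":-1,"dx":0.03,"dy":-0.28,"dz":0,"twist":5.6}]'

```text
time: 22.0
position: [0.4751, 0.1334, 0.1429]
tcp_rot: [1.0, -0.024, -0.001, 0.001]
ft_force: [0.4, -0.3, -1.9]
width: 0.0445
```

move_arm --deltas '[{"hand":-1,"dx":0.0,"dy":-0.02,"dz":0,"twist":0},{"hand":-1,"dx":0.0,"dy":-0.035,"dz":0.01,"twist":0},{"hand":-1,"dx":0.001,"dy":-0.045,"dz":0.03,"twist":0},{"hand":-1,"dx":0.001,"dy":-0.053,"dz":0.055,"twist":0},{"hand":-1,"dx":0.001,"dy":-0.0535,"dz":0.075,"twist":0},{"hand":-1,"dx":0.001,"dy":-0.0535,"dz":0.085,"twist":0},{"hand":-1,"dx":0.001,"dy":-0.0535,"dz":0.088,"twist":0},{"hand":-1,"dx":0.001,"dy":-0.0535,"dz":0.088,"twist":0}]'

```text
time: 22.8
position: [0.4798, 0.1838, 0.056]
tcp_rot: [1.0, -0.026, -0.0, 0.0]
ft_force: [-0.5, 0.1, -1.5]
width: 0.0446
```

move_arm --deltas '[{"hand":-1,"dx":0,"dy":0,"dz":0,"twist":0},{"hand":-1,"dx":0,"dy":0,"dz":0,"twist":0},{"hand":-1,"dx":0,"dy":0,"dz":0,"twist":0}]'

```text
time: 23.1
position: [0.4804, 0.1849, 0.057]
tcp_rot: [1.0, -0.025, 0.001, -0.001]
ft_force: [-0.4, -0.3, -2.6]
width: 0.0442
```

```bash
python3 - <<'E'
from g import *
st();go(*cr(0,-.0835),.0285,87.1)
q=manip.get_image('side');save(q['color'],'s11.png',(190,60,320,180))
E
```

```text
t 23.1 [0.4804 0.1849 0.057 ] F [-0.4 -0.3 -2.6] w 0.0442 tilt [ 0.001  0.001 -1.   ] j [-1.02  0.46  0.7   2.04 -0.42  0.78 -1.68]
dx -0.0006 dy 0.0000 dz 0.0285 twist 0.0 | heading -92.9 j7 -1.68
```

View pics/s11.png

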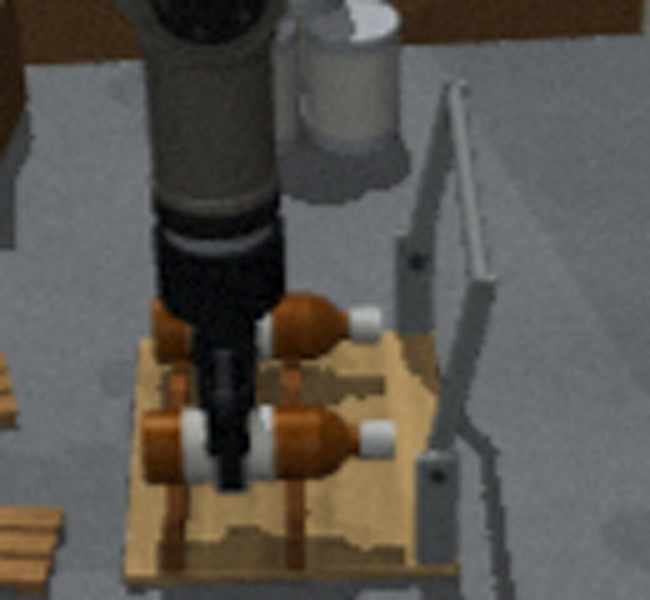

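move_arm --deltas '[{"hand":-1,"dx":-0.0005,"dy":0,"dz":0.007,"twist":0},{"hand":-1,"dx":-0.0005,"dy":0,"dz":0.014,"twist":0},{"hand":-1,"dx":-0.0005,"dy":0,"dz":0.02,"twist":0},{"hand":-1,"dx":-0.0005,"dy":0,"dz":0.024,"twist":0},{"hand":-1,"dx":-0.0005,"dy":0,"dz":0.027,"twist":0},{"hand":-1,"dx":-0.0005,"dy":0,"dz":0.029,"twist":0},{"hand":-1,"dx":-0.0005,"dy":0,"dz":0.029,"twist":0},{"hand":-1,"dx":-0.0005,"dy":0,"dz":0.029,"twist":0}]'

```text
time: 23.95
position: [0.4803, 0.1875, 0.0284]
tcp_rot: [1.0, -0.025, 0.0, -0.002]
ft_force: [-1.6, 4.3, 7.5]
width: 0.0446
```

move_arm --deltas '[{"hand":-1,"dx":0,"dy":-0.0025,"dz":0,"twist":0},{"hand":-1,"dx":0,"dy":-0.0025,"dz":0,"twist":0},{"hand":0.2,"dx":0,"dy":-0.0025,"dz":0,"twist":0},{"hand":0.3,"dx":0,"dy":-0.0025,"dz":0,"twist":0},{"hand":0.5,"dx":0,"dy":-0.0025,"dz":0,"twist":0},{"hand":0.6,"dx":0,"dy":-0.0025,"dz":0,"twist":0},{"hand":0.6,"dx":0,"dy":-0.0025,"dz":0,"twist":0},{"hand":0.6,"dx":0,"dy":-0.0025,"dz":0,"twist":0}]'

```text
time: 24.75
position: [0.4795, 0.1871, 0.0272]
tcp_rot: [1.0, -0.025, -0.0, 0.0]
ft_force: [0.0, -0.3, 0.1]
width: 0.0684
```

move_arm --deltas '[{"hand":0.6,"dx":0,"dy":0,"dz":-0.02,"twist":0},{"hand":0.6,"dx":0,"dy":0,"dz":-0.05,"twist":0},{"hand":0.6,"dx":0,"dy":0,"dz":-0.09,"twist":0},{"hand":0.6,"dx":0,"dy":0.0,"dz":-0.13,"twist":0},{"hand":0.6,"dx":0,"dy":0.04,"dz":-0.17,"twist":0},{"hand":0.6,"dx":0,"dy":0.08,"dz":-0.19,"twist":0},{"hand":0.6,"dx":0,"dy":0.12,"dz":-0.19,"twist":0},{"hand":0.6,"dx":0,"dy":0.16,"dz":-0.19,"twist":0}]'

```text
time: 25.55
position: [0.4717, 0.0259, 0.2183]
tcp_rot: [1.0, -0.025, 0.001, -0.001]
ft_force: [0.8, -0.2, -0.1]
width: 0.0686
```

move_arm --deltas '[{"hand":0.6,"dx":0,"dy":0.04,"dz":0,"twist":0},{"hand":0.6,"dx":0,"dy":0.07,"dz":0,"twist":0},{"hand":0.6,"dx":0,"dy":0.08,"dz":0,"twist":0},{"hand":0.6,"dx":0,"dy":0.08,"dz":0,"twist":0}]'

```text
time: 25.95
position: [0.4672, -0.0537, 0.2173]
tcp_rot: [1.0, -0.027, 0.0, -0.0]
ft_force: [1.0, 0.5, 0.2]
width: 0.0684
```

```bash
python3 - <<'E'
from g import *
st()
q=manip.get_image('side');save(q['color'],'s12.png')
p=manip.get_image('top');save(p['color'],'t12.png',(75,125,275,245));
E
```

```text
t 25.95 [ 0.4672 -0.0537  0.2173] F [1.  0.5 0.2] w 0.0684 tilt [ 0.  0. -1.] j [-0.89  0.14  1.    1.99 -0.13  1.09 -1.45]
```

View pics/t12.png

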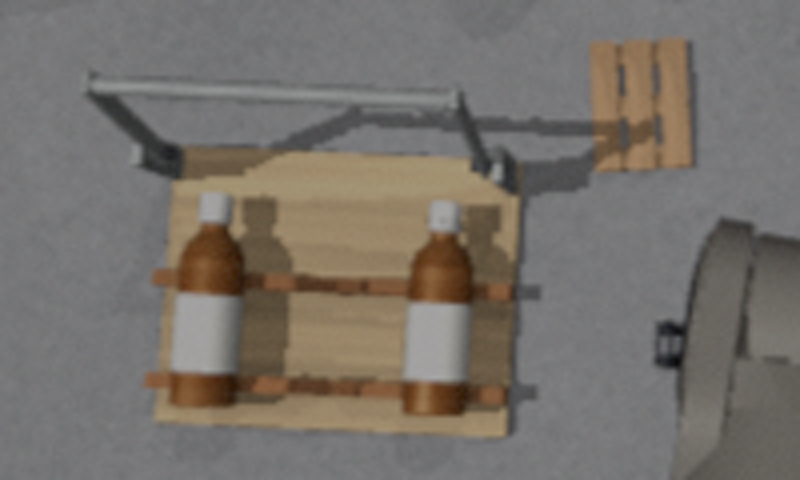

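View pics/s12.png

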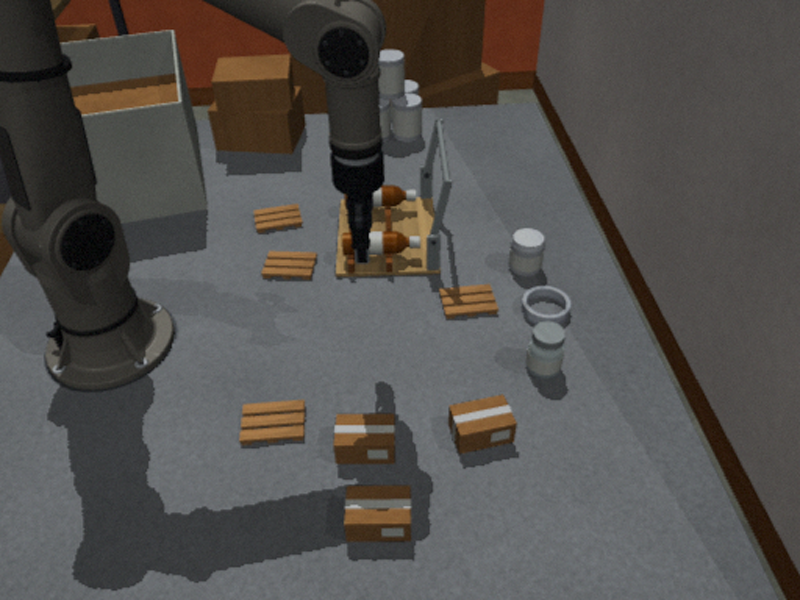

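```bash
python3 - <<'E'
from g import *
p=manip.get_image('top')
for d in manip.trace("bottle1",p):
    ys,xs=np.nonzero(d["mask"]); c=unproj(p,(xs.mean(),ys.mean()),.0465)
    x,f=fit([(p,d["mask"])],BOTTLE,np.array([c[0]-.012,c[1],-.05]),.0465)
    R=np.array([[np.cos(CR[2]),np.sin(CR[2])],[-np.sin(CR[2]),np.cos(CR[2])]])
    print(d["p"],x[:2].round(4),np.degrees(x[2]).round(1),round(f,3),"in cradle",(R@(x[:2]-CR[:2])).round(4))
E
```

```text
0.9 [0.4815 0.1898] -2.8 0.053 in cradle [ 0.0014 -0.0786]
0.75 [0.4888 0.3572] -2.8 0.05 in cradle [0.0002 0.0891]
```

```bash
python3 - <<'E'
from g import *
go(.6314,.261,.285,-2.9)
E
```

```text
dx 0.1487 dy -0.3190 dz -0.0678 twist -89.8 | heading -92.7 j7 -1.45
```

move_arm --deltas '[{"hand":0.6,"dx":0.01,"dy":-0.01,"dz":-0.03,"twist":-6},{"hand":0.6,"dx":0.02,"dy":-0.04,"dz":-0.06,"twist":-14},{"hand":0.6,"dx":0.035,"dy":-0.075,"dz":-0.07,"twist":-22},{"hand":0.6,"dx":0.05,"dy":-0.115,"dz":-0.07,"twist":-30},{"hand":0.6,"dx":0.07,"dy":-0.15,"dz":-0.07,"twist":-38},{"hand":0.6,"dx":0.085,"dy":-0.185,"dz":-0.07,"twist":-46},{"hand":0.6,"dx":0.1,"dy":-0.22,"dz":-0.07,"twist":-54},{"hand":0.6,"dx":0.115,"dy":-0.25,"dz":-0.07,"twist":-61}]'

```text
time: 26.95
position: [0.5946, 0.1961, 0.2865]
tcp_rot: [0.872, 0.49, -0.0, -0.001]
ft_force: [1.0, -0.2, 0.7]
width: 0.0686
```

```bash
python3 - <<'E'
from g import *
st();go(.6314,.261,.285,-2.9)
E
```

```text
t 26.95 [0.5946 0.1961 0.2865] F [ 1.  -0.2  0.7] w 0.0686 tilt [-0.001  0.001 -1.   ] j [-0.89  0.39  0.7   1.53 -0.26  1.31 -0.71]
dx 0.0746 dy -0.0024 dz 0.0015 twist -28.4 | heading -31.3 j7 -0.71
```

move_arm --deltas '[{"hand":0.6,"dx":0.025,"dy":-0.001,"dz":0,"twist":-8},{"hand":0.6,"dx":0.05,"dy":-0.002,"dz":0,"twist":-16},{"hand":0.6,"dx":0.065,"dy":-0.002,"dz":0,"twist":-24},{"hand":0.6,"dx":0.073,"dy":-0.002,"dz":0,"twist":-28.4},{"hand":0.6,"dx":0.073,"dy":-0.002,"dz":0,"twist":-28.4},{"hand":0.6,"dx":0.073,"dy":-0.002,"dz":0,"twist":-28.4},{"hand":0.6,"dx":0.073,"dy":-0.002,"dz":0,"twist":-28.4},{"hand":0.6,"dx":0.073,"dy":-0.002,"dz":0,"twist":-28.4}]'

```text
time: 27.75
position: [0.6315, 0.254, 0.2875]
tcp_rot: [0.729, 0.685, 0.0, -0.0]
ft_force: [0.4, 0.1, 0.5]
width: 0.068
```

```bash
python3 - <<'E'
from g import *
st();go(.6314,.261,.1836,-2.9)
E
```

```text
t 27.75 [0.6315 0.254  0.2875] F [0.4 0.1 0.5] w 0.068 tilt [ 0.  0. -1.] j [-0.82  0.48  0.57  1.39 -0.26  1.35 -0.31]
dx 0.0070 dy -0.0006 dz 0.1039 twist -0.7 | heading -3.6 j7 -0.31
```

move_arm --deltas '[{"hand":0.6,"dx":0.007,"dy":0,"dz":0.025,"twist":-0.6},{"hand":0.6,"dx":0.007,"dy":0,"dz":0.055,"twist":-0.6},{"hand":0.6,"dx":0.007,"dy":0,"dz":0.08,"twist":-0.6},{"hand":0.6,"dx":0.007,"dy":0,"dz":0.095,"twist":-0.6},{"hand":0.6,"dx":0.007,"dy":0,"dz":0.104,"twist":-0.6},{"hand":0.6,"dx":0.007,"dy":0,"dz":0.104,"twist":-0.6},{"hand":0.6,"dx":0.007,"dy":0,"dz":0.104,"twist":-0.6}]'

```text
time: 28.45
position: [0.633, 0.2614, 0.1845]
tcp_rot: [0.725, 0.689, 0.001, 0.0]
ft_force: [-0.4, 1.1, -0.0]
width: 0.0684
```

move_arm --deltas '[{"hand":-1,"dx":0,"dy":0,"dz":0,"twist":0},{"hand":-1,"dx":0,"dy":0,"dz":0,"twist":0},{"hand":-1,"dx":0,"dy":0,"dz":0,"twist":0},{"hand":-1,"dx":0,"dy":0,"dz":0,"twist":0},{"hand":-1,"dx":0,"dy":0,"dz":0,"twist":0},{"hand":-1,"dx":0,"dy":0,"dz":0,"twist":0},{"hand":-1,"dx":0,"dy":0,"dz":0,"twist":0}]'

```text
time: 29.15
position: [0.6328, 0.2615, 0.184]
tcp_rot: [0.725, 0.689, 0.001, 0.0]
ft_force: [0.9, -0.5, 3.2]
width: 0.01
```

```bash
python3 - <<'E'
from g import *
s=st(); q=manip.get_image('side');save(q['color'],'s13.png',(190,20,320,180))
R=np.array([[np.cos(CR[2]),np.sin(CR[2])],[-np.sin(CR[2]),np.cos(CR[2])]]); print(R@(s['position'][:2]-CR[:2]))
E
```

```text
t 29.15 [0.6328 0.2615 0.184 ] F [ 0.9 -0.5  3.2] w 0.01 tilt [ 0.001  0.001 -1.   ] j [-0.82  0.55  0.54  1.51 -0.29  1.16 -0.28]
[0.14884188 0.00077763]
```

View pics/s13.png

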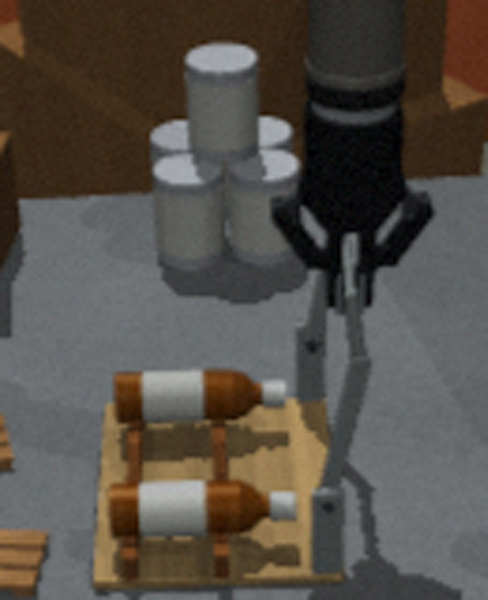

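move_arm --deltas '[{"hand":-1,"dx":0,"dy":-0.0124,"dz":-0.0016,"twist":0},{"hand":-1,"dx":0,"dy":-0.0249,"dz":-0.002,"twist":0},{"hand":-1,"dx":0,"dy":-0.0373,"dz":-0.0011,"twist":0},{"hand":-1,"dx":0,"dy":-0.0497,"dz":0.001,"twist":0},{"hand":-1,"dx":0,"dy":-0.0617,"dz":0.0044,"twist":0},{"hand":-1,"dx":0,"dy":-0.0733,"dz":0.0089,"twist":0},{"hand":-1,"dx":0,"dy":-0.0845,"dz":0.0146,"twist":0},{"hand":-1,"dx":0,"dy":-0.095,"dz":0.0213,"twist":0}]'

```text
time: 30.0
position: [0.5392, 0.2664, 0.1639]
tcp_rot: [0.725, 0.689, 0.003, 0.001]
ft_force: [1.4, 0.4, 6.9]
width: 0.0096
```

move_arm --deltas '[{"hand":-1,"dx":0,"dy":-0.0098,"dz":0.0078,"twist":0},{"hand":-1,"dx":0,"dy":-0.0187,"dz":0.0165,"twist":0},{"hand":-1,"dx":0,"dy":-0.0268,"dz":0.026,"twist":0},{"hand":-1,"dx":0,"dy":-0.0339,"dz":0.0363,"twist":0},{"hand":-1,"dx":0,"dy":-0.0398,"dz":0.0473,"twist":0},{"hand":-1,"dx":0,"dy":-0.0447,"dz":0.0588,"twist":0},{"hand":-1,"dx":0,"dy":-0.0484,"dz":0.0708,"twist":0},{"hand":-1,"dx":0,"dy":-0.0509,"dz":0.083,"twist":0}]'

```text
time: 30.8
position: [0.4866, 0.2691, 0.0781]
tcp_rot: [0.725, 0.689, 0.001, 0.0]
ft_force: [3.0, 0.8, 4.1]
width: 0.0101
```

move_arm --deltas '[{"hand":-1,"dx":0,"dy":0,"dz":0,"twist":0},{"hand":-1,"dx":0,"dy":-0.001,"dz":0.006,"twist":0},{"hand":-1,"dx":0,"dy":-0.001,"dz":0.012,"twist":0},{"hand":-1,"dx":0,"dy":-0.0014,"dz":0.0187,"twist":0},{"hand":-1,"dx":0,"dy":-0.0014,"dz":0.0187,"twist":0},{"hand":-1,"dx":0,"dy":-0.0014,"dz":0.0187,"twist":0}]'

```text
time: 31.4
position: [0.4847, 0.2692, 0.0597]
tcp_rot: [0.725, 0.689, -0.0, -0.0]
ft_force: [2.7, 3.3, 0.1]
width: 0.01
```

```bash
python3 - <<'E'
from g import *
s=st(); q=manip.get_image('side');save(q['color'],'s14.png',(190,20,320,180))
E
```

```text
t 31.4 [0.4847 0.2692 0.0597] F [2.7 3.3 0.1] w 0.01 tilt [-0.001  0.    -1.   ] j [-0.97  0.47  0.49  1.94 -0.3   0.8  -0.36]
```

View pics/s14.png

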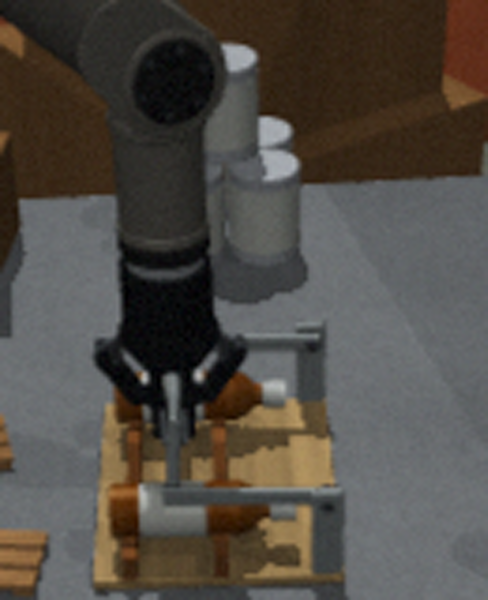

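move_arm --deltas '[{"hand":-1,"dx":0,"dy":0,"dz":0.002,"twist":0},{"hand":-1,"dx":0,"dy":0,"dz":0.004,"twist":0},{"hand":-1,"dx":0,"dy":0,"dz":0.005,"twist":0},{"hand":-1,"dx":0,"dy":0,"dz":0.005,"twist":0},{"hand":-1,"dx":0,"dy":0,"dz":0.005,"twist":0}]'

```text
time: 31.95
position: [0.4847, 0.2692, 0.0557]
tcp_rot: [0.725, 0.689, 0.0, -0.0]
ft_force: [0.5, 2.9, 5.9]
width: 0.0096
```

move_arm --deltas '[{"hand":-1,"dx":0,"dy":0,"dz":0.002,"twist":0},{"hand":-1,"dx":0,"dy":0,"dz":0.004,"twist":0},{"hand":-1,"dx":0,"dy":0,"dz":0.004,"twist":0},{"hand":-1,"dx":0,"dy":0,"dz":0.004,"twist":0}]'

```text
time: 32.35
position: [0.4846, 0.2693, 0.0544]
tcp_rot: [0.725, 0.689, -0.0, -0.002]
ft_force: [-5.8, 0.0, 26.0]
width: 0.0101
```

```bash
python3 - <<'E'
from g import *
s=st(); q=manip.get_image('side');save(q['color'],'s15.png',(205,95,290,180)); p=manip.get_image('top'); save(p['color'],'t15.png',(95,145,220,240))
E
```

```text
t 32.35 [0.4846 0.2693 0.0544] F [-5.8  0.  26. ] w 0.0101 tilt [-0.003  0.002 -1.   ] j [-0.97  0.48  0.49  1.94 -0.31  0.79 -0.36]
```

View pics/s15.png

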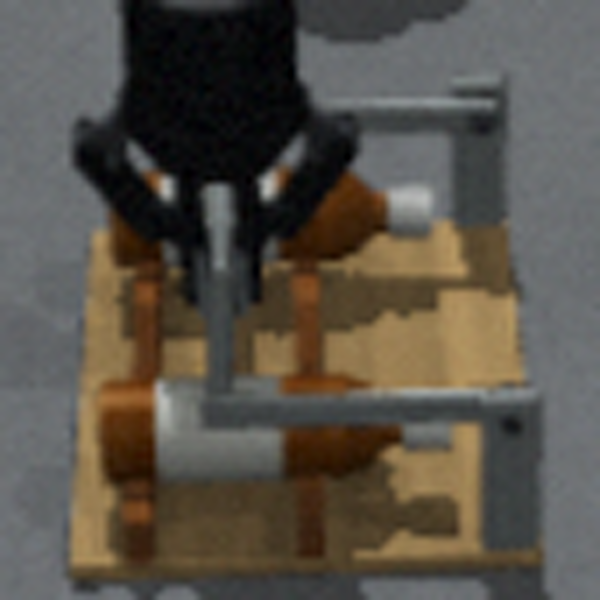

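move_arm --deltas '[{"hand":0.2,"dx":0,"dy":0,"dz":0,"twist":0},{"hand":0.2,"dx":0,"dy":0,"dz":0,"twist":0},{"hand":0.2,"dx":0,"dy":0,"dz":0,"twist":0},{"hand":0.2,"dx":0,"dy":0,"dz":0,"twist":0},{"hand":0.2,"dx":0,"dy":0,"dz":0,"twist":0}]'

```text
time: 32.95
position: [0.4845, 0.2683, 0.0507]
tcp_rot: [0.725, 0.689, -0.001, -0.0]
ft_force: [0.3, -0.6, -1.3]
width: 0.0513
```

move_arm --deltas '[{"hand":0.2,"dx":0,"dy":0,"dz":-0.02,"twist":0},{"hand":0.2,"dx":0,"dy":0,"dz":-0.05,"twist":0},{"hand":0.4,"dx":0,"dy":0,"dz":-0.09,"twist":0},{"hand":0.6,"dx":0,"dy":0,"dz":-0.13,"twist":0},{"hand":1,"dx":-0.03,"dy":0,"dz":-0.16,"twist":8},{"hand":1,"dx":-0.06,"dy":0,"dz":-0.18,"twist":16},{"hand":1,"dx":-0.1,"dy":0,"dz":-0.18,"twist":24},{"hand":1,"dx":-0.14,"dy":0,"dz":-0.18,"twist":32}]'

```text
time: 33.75
position: [0.4781, 0.1278, 0.2319]
tcp_rot: [0.888, 0.46, 0.001, -0.0]
ft_force: [0.1, -0.9, 0.4]
width: 0.0853
```

move_arm --deltas '[{"hand":1,"dx":-0.02,"dy":0.015,"dz":0,"twist":8},{"hand":1,"dx":-0.05,"dy":0.03,"dz":0,"twist":16},{"hand":1,"dx":-0.08,"dy":0.05,"dz":0,"twist":24},{"hand":1,"dx":-0.11,"dy":0.07,"dz":0,"twist":32},{"hand":1,"dx":-0.14,"dy":0.09,"dz":0,"twist":40},{"hand":1,"dx":-0.16,"dy":0.1,"dz":0,"twist":48},{"hand":1,"dx":-0.17,"dy":0.11,"dz":0,"twist":54},{"hand":1,"dx":-0.17,"dy":0.11,"dz":0,"twist":54}]'

```text
time: 34.55
position: [0.4705, -0.0757, 0.2313]
tcp_rot: [1.0, 0.007, -0.0, 0.0]
ft_force: [-0.8, 0.5, -0.4]
width: 0.0855
```

```bash
cat > look.py <<'E'
from g import *
import sys
p=manip.get_image('top');q=manip.get_image('side')
st()
save(p['color'],f't{sys.argv[1]}.png');save(q['color'],f's{sys.argv[1]}.png')
for nm,t,parts,xy,z0 in [("pallet","pallet",PALLET,(.66,.045),0),("A","carton1",CARTON,(.633,-.26),0),("B","carton1",CARTON,(.45,-.271),0),("C","carton1",CARTON,(.465,-.4),0)]:
    o=[]
    for pic in (p,q):
        c=[]
        for d in manip.trace(t,pic):
            ys,xs=np.nonzero(d["mask"]); u=unproj(pic,(xs.mean(),ys.mean()),.024 if nm!="pallet" else .006)
            D=np.linalg.norm(u[:2]-xy)
            if D<.07 and len(xs)>300: c.append((D,d["mask"],d["p"]))
        if c: c=min(c,key=lambda a:a[0]); o.append((pic,c[1]))
    if o:
        x,f=fit(o,parts,np.array([*xy,0.02]),0); print(nm,len(o),x[:2].round(4),np.degrees(x[2]).round(1),round(f,3))
    else: print(nm,"none")
E
python3 look.py 16
```

```text
t 34.65 [ 0.4708 -0.0729  0.2311] F [ 0.4  0.7 -1.2] w 0.0855 tilt [-0.001  0.    -1.   ] j [-0.85  0.14  1.01  1.95 -0.13  1.12 -1.34]
pallet 2 [0.6587 0.0445] 0.3 0.085
A 2 [ 0.6338 -0.2594] 9.1 0.064
B 1 [ 0.4496 -0.2734] -5.6 0.041
C 2 [ 0.4639 -0.3994] -5.1 0.05
```

View pics/t16.png

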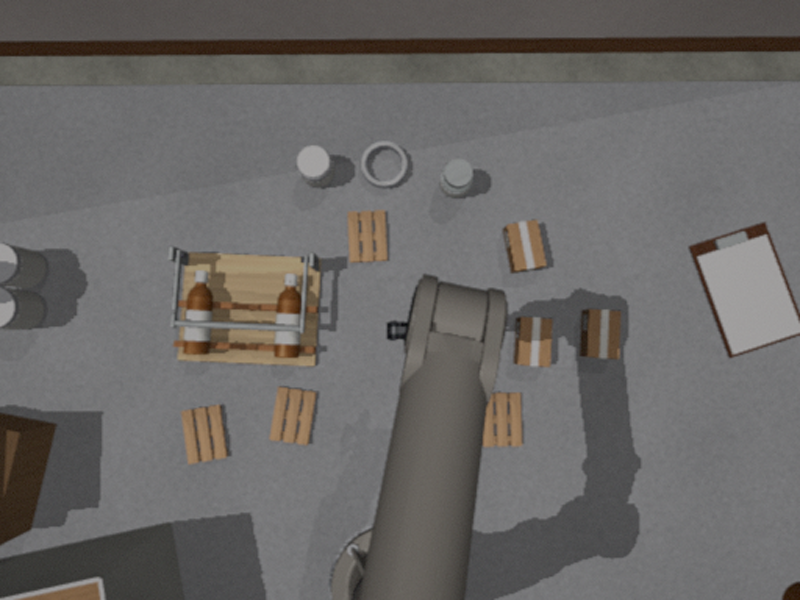

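View pics/s16.png

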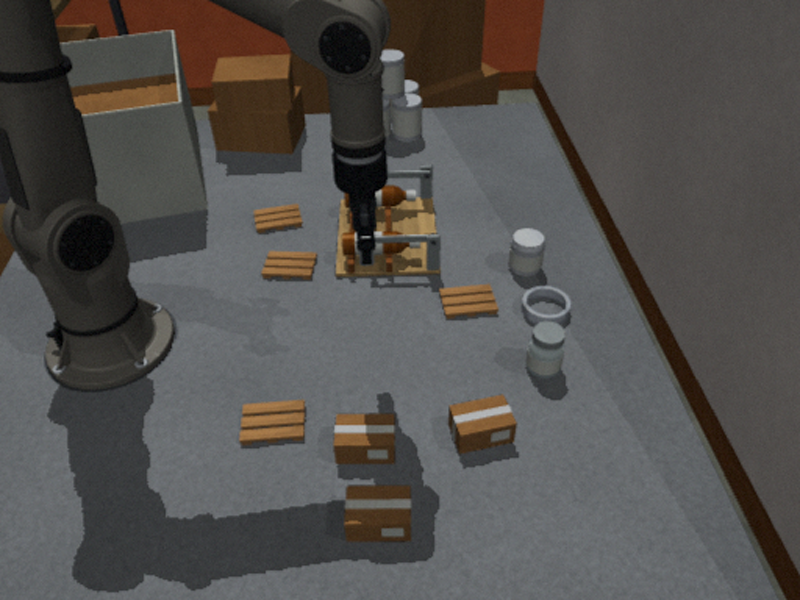

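```bash
python3 - <<'E'
from g import *
for n,rect in (("top",(215,128,253,176)),("side",(275,178,325,208))):
    p=manip.get_image(n); im=cv2.resize(p["color"],None,fx=8,fy=8,interpolation=cv2.INTER_CUBIC)
    hsv=cv2.cvtColor(im,cv2.COLOR_RGB2HSV)
    m=((hsv[:,:,1]>85)&(hsv[:,:,2]>60)).astype(np.uint8)
    z=np.zeros_like(m); a,b,c,d=[8*v for v in rect]; z[b:d,a:c]=m[b:d,a:c]
    z=cv2.morphologyEx(z,cv2.MORPH_OPEN,np.ones((9,9)))
    k,l,s,_=cv2.connectedComponentsWithStats(z); z=(l==0)*0+np.isin(l,[i for i in range(1,k) if s[i,4]>800])
    cn,_=cv2.findContours(z.astype(np.uint8),cv2.RETR_EXTERNAL,cv2.CHAIN_APPROX_NONE)
    h=cv2.convexHull(np.vstack(cn))[:,0]
    uv=(h+.5)/8-.5
    P=np.array([unproj(p,u,.012)[:2] for u in uv])
    r=cv2.minAreaRect((P*1000).astype(np.float32)); print(n,r)
    full=np.zeros(m.shape,np.uint8); cv2.fillConvexPoly(full,h,1)
    mm=cv2.resize(full.astype(np.float32),(512,384),interpolation=cv2.INTER_AREA)
    print(fit([(p,mm)],PALLET,np.array([.659,.044,.025])))
    for pnm,zz in (("",0),):
        pass
E
```

```text
top ((657.61328125, 41.706329345703125), (98.03648376464844, 70.91918182373047), 2.465644598007202)
(array([0.65975414, 0.0417057 , 0.03740382]), np.float64(0.0827067643404007))
side ((658.1810302734375, 35.80253219604492), (101.02166748046875, 85.79279327392578), 2.634852409362793)
(array([0.65849212, 0.04194583, 0.02299516]), np.float64(0.029727187007665634))
```

```bash
python3 - <<'E'
from g import *
go(.6338,-.259,.15,99.1)
E
```

```text
dx 0.1590 dy 0.1891 dz 0.0813 twist -8.0 | heading -88.9 j7 -1.34
```

move_arm --deltas '[{"hand":1,"dx":0.02,"dy":0.025,"dz":0.0,"twist":-1},{"hand":1,"dx":0.045,"dy":0.055,"dz":0.0,"twist":-3},{"hand":1,"dx":0.075,"dy":0.09,"dz":0.01,"twist":-5},{"hand":1,"dx":0.105,"dy":0.125,"dz":0.03,"twist":-8},{"hand":1,"dx":0.13,"dy":0.155,"dz":0.05,"twist":-8},{"hand":1,"dx":0.15,"dy":0.178,"dz":0.07,"twist":-8},{"hand":1,"dx":0.159,"dy":0.189,"dz":0.08,"twist":-8},{"hand":1,"dx":0.159,"dy":0.189,"dz":0.08,"twist":-8}]'

```text
time: 35.95
position: [0.633, -0.2603, 0.1492]
tcp_rot: [0.997, 0.079, -0.002, -0.0]
ft_force: [-1.3, 0.9, -0.7]
width: 0.0857
```

move_arm --deltas '[{"hand":1,"dx":0,"dy":0,"dz":0.02,"twist":0},{"hand":1,"dx":0,"dy":0,"dz":0.045,"twist":0},{"hand":1,"dx":0,"dy":0,"dz":0.06,"twist":0},{"hand":1,"dx":0,"dy":0,"dz":0.06,"twist":0},{"hand":1,"dx":0,"dy":0,"dz":0.06,"twist":0},{"hand":1,"dx":0,"dy":0,"dz":0.06,"twist":0}]'

```text
time: 36.55
position: [0.6344, -0.2595, 0.093]
tcp_rot: [0.997, 0.08, 0.001, 0.0]
ft_force: [-0.0, 0.3, -0.0]
width: 0.0852
```

```bash
python3 - <<'E'
from g import *
st();go(.6338,-.259,.012,99.1)
q=manip.get_image('side');save(q['color'],'s17.png',(200,160,360,360))
E
```

```text
t 36.55 [ 0.6344 -0.2595  0.093 ] F [-0.   0.3 -0. ] w 0.0852 tilt [ 0.002 -0.001 -1.   ] j [-0.18  0.72  0.77  1.59 -0.55  1.06 -0.66]
dx -0.0007 dy -0.0007 dz 0.0810 twist 0.0 | heading -80.9 j7 -0.66
```

View pics/s17.png

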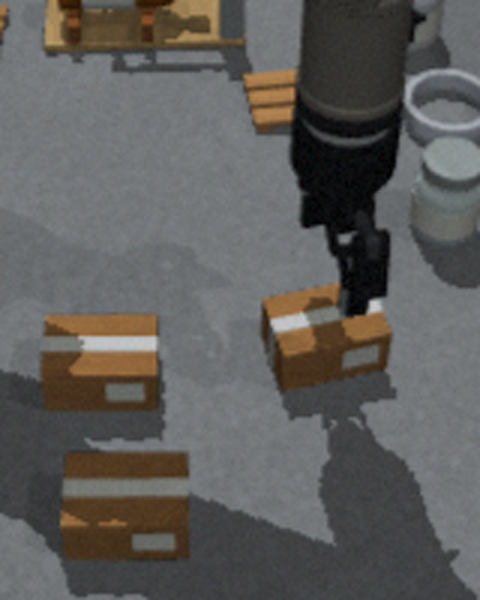

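move_arm --deltas '[{"hand":1,"dx":0,"dy":0,"dz":0.02,"twist":0},{"hand":1,"dx":0,"dy":0,"dz":0.045,"twist":0},{"hand":1,"dx":0,"dy":0,"dz":0.065,"twist":0},{"hand":1,"dx":0,"dy":0,"dz":0.078,"twist":0},{"hand":1,"dx":0,"dy":0,"dz":0.081,"twist":0},{"hand":1,"dx":0,"dy":0,"dz":0.081,"twist":0},{"hand":1,"dx":0,"dy":0,"dz":0.081,"twist":0}]'

```text
time: 37.3
position: [0.6345, -0.2599, 0.0116]
tcp_rot: [0.997, 0.079, 0.001, 0.001]
ft_force: [-0.4, -0.1, -0.4]
width: 0.0853
```

move_arm --deltas '[{"hand":-1,"dx":0,"dy":0,"dz":0,"twist":0},{"hand":-1,"dx":0,"dy":0,"dz":0,"twist":0},{"hand":-1,"dx":0,"dy":0,"dz":0,"twist":0},{"hand":-1,"dx":0,"dy":0,"dz":0,"twist":0},{"hand":-1,"dx":0,"dy":0,"dz":0,"twist":0}]'

```text
time: 37.8
position: [0.6344, -0.26, 0.0116]
tcp_rot: [0.997, 0.079, 0.001, 0.001]
ft_force: [0.5, -0.8, 6.9]
width: 0.0594
```

move_arm --deltas '[{"hand":-1,"dx":0,"dy":0,"dz":-0.01,"twist":0},{"hand":-1,"dx":0,"dy":0,"dz":-0.03,"twist":0},{"hand":-1,"dx":0,"dy":0,"dz":-0.05,"twist":0},{"hand":-1,"dx":0,"dy":0,"dz":-0.065,"twist":0},{"hand":-1,"dx":0,"dy":0,"dz":-0.07,"twist":0},{"hand":-1,"dx":0,"dy":0,"dz":-0.07,"twist":0}]'

```text
time: 38.4
position: [0.6338, -0.2591, 0.0807]
tcp_rot: [0.997, 0.079, 0.0, -0.0]
ft_force: [-0.3, 0.6, -3.6]
width: 0.0592
```

```bash
python3 - <<'E'
from g import *
st();go(.6588,.043,.08,92.2)
q=manip.get_image('side');save(q['color'],'s18.png',(200,160,360,360))
E
```

```text
t 38.4 [ 0.6338 -0.2591  0.0807] F [-0.3  0.6 -3.6] w 0.0592 tilt [ 0.001  0.    -1.   ] j [-0.17  0.73  0.76  1.6  -0.56  1.04 -0.66]
dx 0.0726 dy -0.2943 dz 0.0008 twist 6.9 | heading -80.9 j7 -0.66
```

View pics/s18.png

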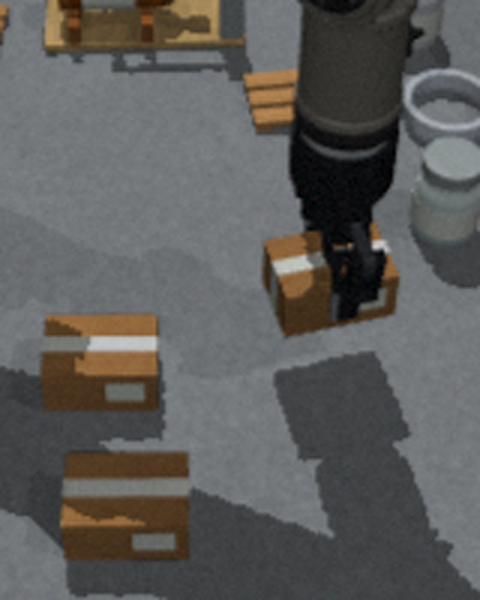

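move_arm --deltas '[{"hand":-1,"dx":0.005,"dy":-0.02,"dz":-0.01,"twist":1},{"hand":-1,"dx":0.014,"dy":-0.055,"dz":-0.02,"twist":3},{"hand":-1,"dx":0.024,"dy":-0.095,"dz":-0.02,"twist":5},{"hand":-1,"dx":0.034,"dy":-0.14,"dz":-0.02,"twist":6.9},{"hand":-1,"dx":0.044,"dy":-0.18,"dz":-0.02,"twist":6.9},{"hand":-1,"dx":0.054,"dy":-0.22,"dz":-0.02,"twist":6.9},{"hand":-1,"dx":0.063,"dy":-0.255,"dz":-0.02,"twist":6.9},{"hand":-1,"dx":0.069,"dy":-0.28,"dz":-0.02,"twist":6.9}]'

```text
time: 39.25
position: [0.6566, 0.0327, 0.0985]
tcp_rot: [1.0, 0.021, -0.001, -0.001]
ft_force: [-0.8, 0.6, -3.1]
width: 0.0591
```

move_arm --deltas '[{"hand":-1,"dx":0.002,"dy":-0.01,"dz":0,"twist":0},{"hand":-1,"dx":0.002,"dy":-0.0146,"dz":0,"twist":0},{"hand":-1,"dx":0.002,"dy":-0.0146,"dz":0,"twist":0},{"hand":-1,"dx":0.002,"dy":-0.0146,"dz":0.01,"twist":0},{"hand":-1,"dx":0.002,"dy":-0.0146,"dz":0.025,"twist":0},{"hand":-1,"dx":0.002,"dy":-0.0146,"dz":0.035,"twist":0},{"hand":-1,"dx":0.002,"dy":-0.0146,"dz":0.035,"twist":0},{"hand":-1,"dx":0.002,"dy":-0.0146,"dz":0.035,"twist":0}]'

```text
time: 40.05
position: [0.6586, 0.0424, 0.0647]
tcp_rot: [1.0, 0.019, -0.0, 0.0]
ft_force: [0.5, 0.1, -3.2]
width: 0.0593
```

```bash
python3 - <<'E'
from g import *
st();go(.6588,.043,.025,92.2)
q=manip.get_image('side');save(q['color'],'s19.png',(250,120,370,240))
p=manip.get_image('top');save(p['color'],'t19.png',(180,110,280,190))
E
```

```text
t 40.05 [0.6586 0.0424 0.0647] F [ 0.5  0.1 -3.2] w 0.0593 tilt [-0.001 -0.    -1.   ] j [-0.66  0.73  0.8   1.68 -0.6   1.   -1.19]
dx 0.0003 dy -0.0006 dz 0.0397 twist -0.0 | heading -87.8 j7 -1.19
```

View pics/s19.png

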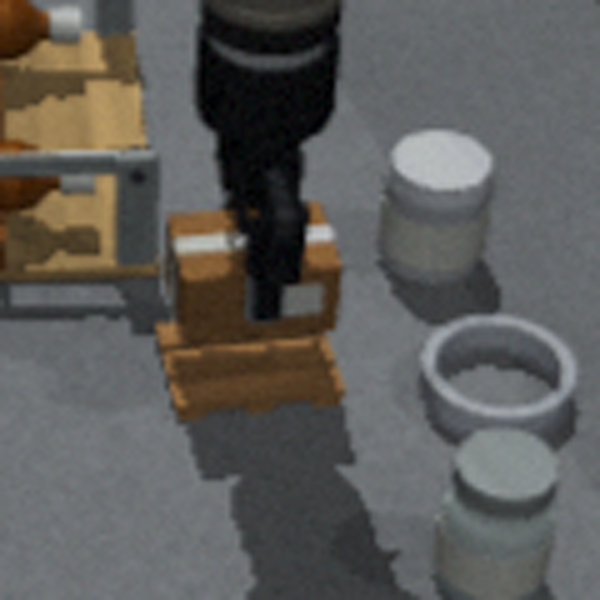

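View pics/t19.png

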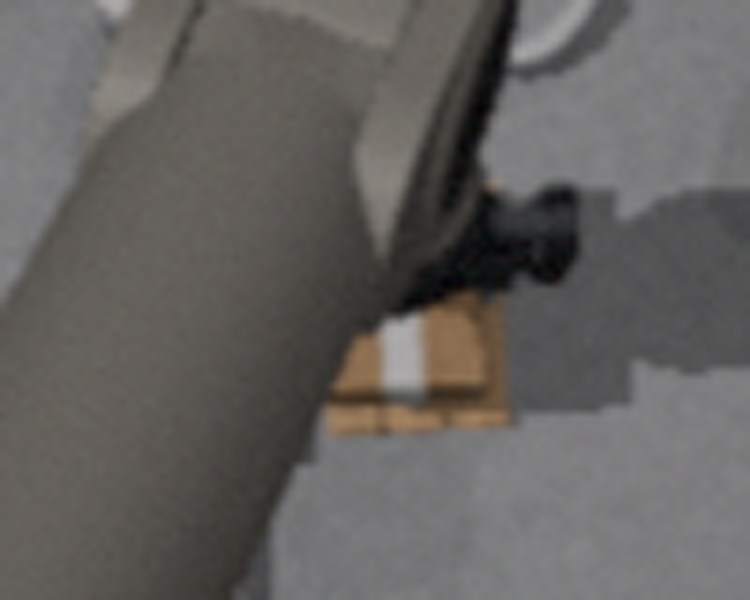

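move_arm --deltas '[{"hand":-1,"dx":0,"dy":-0.0005,"dz":0.01,"twist":0},{"hand":-1,"dx":0,"dy":-0.0005,"dz":0.022,"twist":0},{"hand":-1,"dx":0,"dy":-0.0005,"dz":0.03,"twist":0},{"hand":-1,"dx":0,"dy":-0.0005,"dz":0.036,"twist":0},{"hand":-1,"dx":0,"dy":-0.0005,"dz":0.039,"twist":0},{"hand":-1,"dx":0,"dy":-0.0005,"dz":0.041,"twist":0},{"hand":-1,"dx":0,"dy":-0.0005,"dz":0.042,"twist":0},{"hand":-1,"dx":0,"dy":-0.0005,"dz":0.042,"twist":0}]'

```text
time: 40.95
position: [0.6592, 0.0432, 0.0237]
tcp_rot: [1.0, 0.019, 0.0, -0.0]
ft_force: [0.3, -0.2, -3.6]
width: 0.0588
```

move_arm --deltas '[{"hand":-1,"dx":0,"dy":0,"dz":0.001,"twist":0},{"hand":-1,"dx":0,"dy":0,"dz":0.002,"twist":0},{"hand":-1,"dx":0,"dy":0,"dz":0.002,"twist":0},{"hand":-1,"dx":0,"dy":0,"dz":0.002,"twist":0}]'

```text
time: 41.35
position: [0.6593, 0.0432, 0.0236]
tcp_rot: [1.0, 0.019, 0.0, -0.001]
ft_force: [-4.2, 0.5, 9.1]
width: 0.0594
```

Contact on the pallet at the expected height. Release, rise and look.

move_arm --deltas '[{"hand":0.6,"dx":0,"dy":0,"dz":-0.001,"twist":0},{"hand":1,"dx":0,"dy":0,"dz":-0.001,"twist":0},{"hand":1,"dx":0,"dy":0,"dz":-0.001,"twist":0},{"hand":1,"dx":0,"dy":0,"dz":-0.001,"twist":0},{"hand":1,"dx":0,"dy":0,"dz":-0.001,"twist":0}]'

```text
time: 41.85
position: [0.6589, 0.0433, 0.0222]
tcp_rot: [1.0, 0.019, -0.0, 0.0]
ft_force: [0.5, -0.7, 0.2]
width: 0.0854
```

move_arm --deltas '[{"hand":1,"dx":0,"dy":0,"dz":-0.02,"twist":0},{"hand":1,"dx":0,"dy":0,"dz":-0.05,"twist":0},{"hand":1,"dx":0,"dy":0,"dz":-0.09,"twist":0},{"hand":1,"dx":0,"dy":0,"dz":-0.13,"twist":0},{"hand":1,"dx":-0.02,"dy":0.04,"dz":-0.15,"twist":0},{"hand":1,"dx":-0.05,"dy":0.08,"dz":-0.16,"twist":0},{"hand":1,"dx":-0.08,"dy":0.12,"dz":-0.16,"twist":0},{"hand":1,"dx":-0.11,"dy":0.16,"dz":-0.16,"twist":0}]'

```text
time: 42.65
position: [0.5547, -0.1217, 0.1829]
tcp_rot: [1.0, 0.019, 0.001, 0.0]
ft_force: [-0.5, -0.5, 0.2]
width: 0.0857
```

move_arm --deltas '[{"hand":1,"dx":-0.02,"dy":0.03,"dz":0,"twist":1},{"hand":1,"dx":-0.04,"dy":0.06,"dz":0,"twist":2},{"hand":1,"dx":-0.05,"dy":0.08,"dz":0,"twist":3},{"hand":1,"dx":-0.055,"dy":0.085,"dz":0,"twist":4},{"hand":1,"dx":-0.055,"dy":0.085,"dz":0,"twist":4}]'

```text
time: 43.15
position: [0.5035, -0.2075, 0.1823]
tcp_rot: [1.0, -0.017, 0.0, -0.0]
ft_force: [0.3, 0.5, -0.3]
width: 0.0851
```

```bash
sed -i 's/("A","carton1",CARTON,(.633,-.26),0)/("A","carton1",CARTON,(.659,.043),.012)/; s/np.array(\[\*xy,0.02\]),0)/np.array([*xy,0.02]),z0)/; s/xs.mean(),ys.mean()),.024 if/xs.mean(),ys.mean()),z0+.024 if/' look.py; python3 look.py 20; python3 -c "
import cv2;a=cv2.imread('pics/t20.png')"
```

```text
t 43.25 [ 0.5049 -0.2055  0.1821] F [0.4 0.  0.1] w 0.0855 tilt [ 0.     0.001 -1.   ] j [-0.47  0.41  1.01  1.87 -0.4   1.08 -0.91]
pallet none
A 2 [0.6572 0.0449] 3.9 0.065
B 1 [ 0.4498 -0.2727] -5.7 0.04
C 1 [ 0.4633 -0.4   ] -4.2 0.04
```

View pics/t20.png

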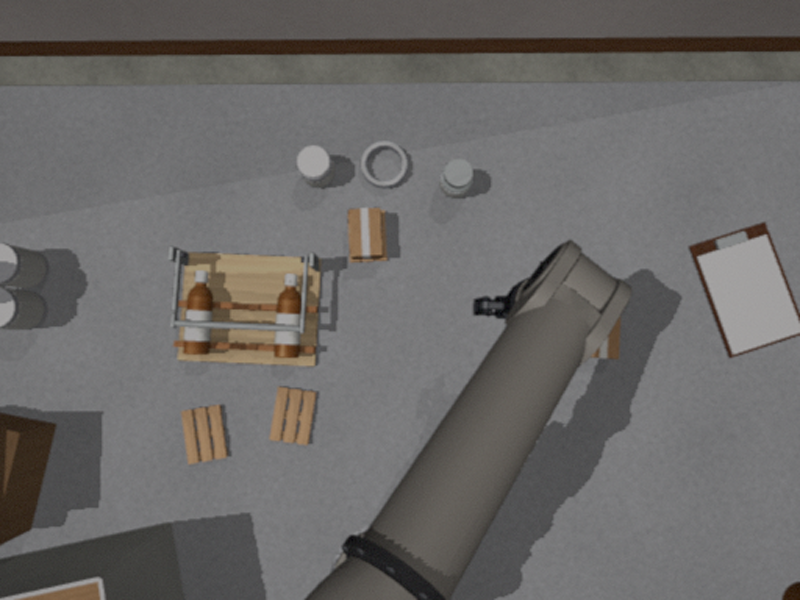

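View pics/s20.png

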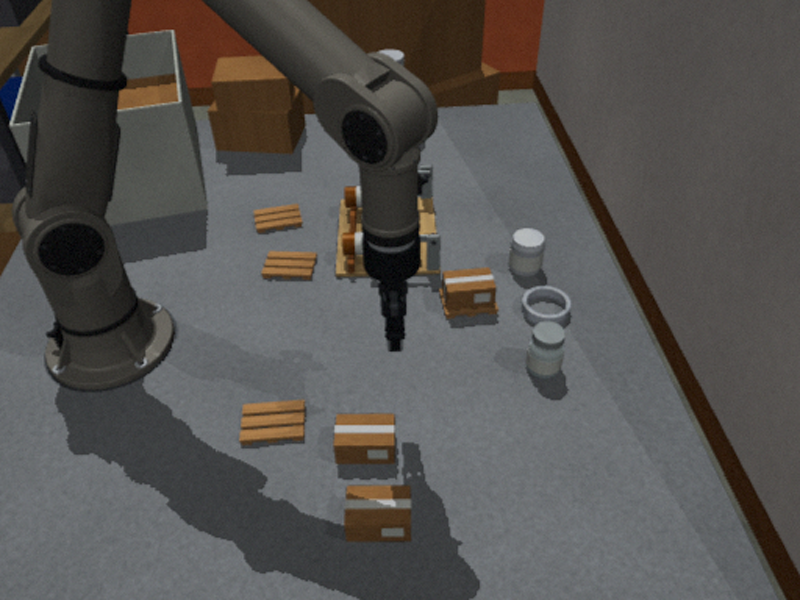

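```bash
python3 - <<'E'
from g import *
q=manip.get_image('side');p=manip.get_image('top')
a=cv2.resize(q['color'][160:210,270:330],None,fx=8,fy=8,interpolation=cv2.INTER_CUBIC)
b=cv2.resize(p['color'][125:175,215:260],None,fx=8,fy=8,interpolation=cv2.INTER_CUBIC)
save(np.hstack([a,b]),'m20.png',k=.95)
E
```

```text
(no output)
```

View pics/m20.png

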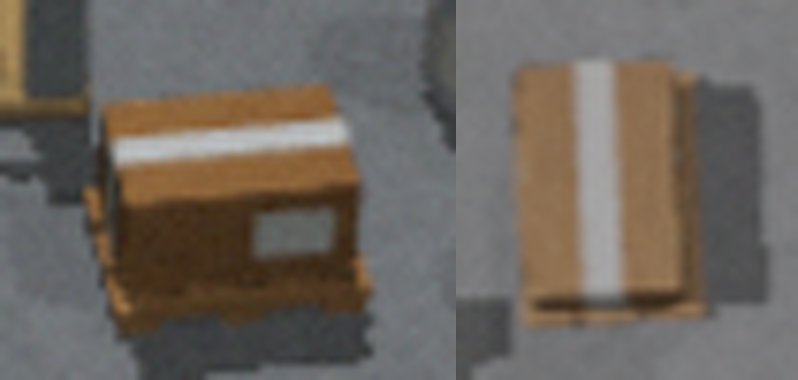

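```bash
python3 - <<'E'
from g import *
go(.4502,-.2725,.1,84.3)
E
```

```text
dx -0.0518 dy 0.0672 dz 0.0823 twist 3.9 | heading -91.8 j7 -0.91
```

move_arm --deltas '[{"hand":1,"dx":-0.015,"dy":0.02,"dz":0.005,"twist":1},{"hand":1,"dx":-0.03,"dy":0.04,"dz":0.02,"twist":3},{"hand":1,"dx":-0.045,"dy":0.058,"dz":0.04,"twist":3.9},{"hand":1,"dx":-0.052,"dy":0.067,"dz":0.065,"twist":3.9},{"hand":1,"dx":-0.052,"dy":0.067,"dz":0.08,"twist":3.9},{"hand":1,"dx":-0.052,"dy":0.067,"dz":0.08,"twist":3.9},{"hand":1,"dx":-0.052,"dy":0.067,"dz":0.08,"twist":3.9},{"hand":1,"dx":-0.052,"dy":0.067,"dz":0.08,"twist":3.9}]'

```text
time: 44.55
position: [0.4514, -0.2722, 0.1032]
tcp_rot: [0.999, -0.049, 0.001, 0.0]
ft_force: [-0.4, -0.1, -0.6]
width: 0.0855
```

```bash
python3 - <<'E'
from g import *
st();go(.4502,-.2725,.012,84.3)
q=manip.get_image('side');save(q['color'],'s21.png',(160,160,320,360))
E
```

```text
t 44.55 [ 0.4514 -0.2722  0.1032] F [-0.4 -0.1 -0.6] w 0.0855 tilt [ 0.002 -0.001 -1.   ] j [-0.27  0.49  0.94  1.98 -0.5   0.92 -0.74]
dx -0.0013 dy 0.0004 dz 0.0912 twist 0.1 | heading -95.6 j7 -0.74
```

View pics/s21.png

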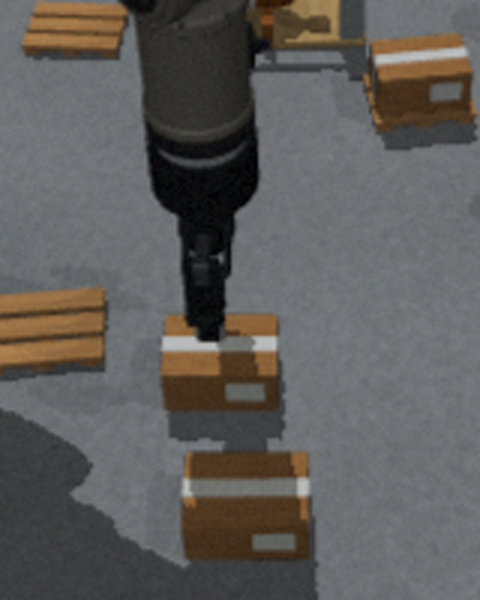

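move_arm --deltas '[{"hand":1,"dx":-0.001,"dy":0,"dz":0.02,"twist":0},{"hand":1,"dx":-0.001,"dy":0,"dz":0.05,"twist":0},{"hand":1,"dx":-0.001,"dy":0,"dz":0.075,"twist":0},{"hand":1,"dx":-0.001,"dy":0,"dz":0.087,"twist":0},{"hand":1,"dx":-0.001,"dy":0,"dz":0.091,"twist":0},{"hand":1,"dx":-0.001,"dy":0,"dz":0.091,"twist":0},{"hand":1,"dx":-0.001,"dy":0,"dz":0.091,"twist":0}]'

```text
time: 45.3
position: [0.4498, -0.2729, 0.0124]
tcp_rot: [0.999, -0.05, 0.001, 0.0]
ft_force: [-0.7, 0.1, -0.3]
width: 0.0854
```

move_arm --deltas '[{"hand":-1,"dx":0,"dy":0,"dz":0,"twist":0},{"hand":-1,"dx":0,"dy":0,"dz":0,"twist":0},{"hand":-1,"dx":0,"dy":0,"dz":0,"twist":0},{"hand":-1,"dx":0,"dy":0,"dz":0,"twist":0},{"hand":-1,"dx":0,"dy":0,"dz":0,"twist":0}]'

```text
time: 45.8
position: [0.4497, -0.2727, 0.0123]
tcp_rot: [0.999, -0.05, 0.001, 0.0]
ft_force: [-0.4, 1.2, 5.9]
width: 0.0593
```

move_arm --deltas '[{"hand":-1,"dx":0,"dy":0,"dz":-0.01,"twist":0},{"hand":-1,"dx":0,"dy":0,"dz":-0.03,"twist":0},{"hand":-1,"dx":0,"dy":0,"dz":-0.06,"twist":0},{"hand":-1,"dx":0,"dy":0,"dz":-0.09,"twist":0},{"hand":-1,"dx":0,"dy":0,"dz":-0.115,"twist":0},{"hand":-1,"dx":0,"dy":0,"dz":-0.125,"twist":0},{"hand":-1,"dx":0,"dy":0,"dz":-0.125,"twist":0},{"hand":-1,"dx":0,"dy":0,"dz":-0.125,"twist":0}]'

```text
time: 46.6
position: [0.4483, -0.2715, 0.1354]
tcp_rot: [0.999, -0.049, -0.001, -0.001]
ft_force: [0.0, 0.1, -3.2]
width: 0.059
```

```bash
python3 - <<'E'
from g import *
st();go(.659,.043,.137,92.2)
E
```

```text
t 46.6 [ 0.4483 -0.2715  0.1354] F [ 0.   0.1 -3.2] w 0.059 tilt [-0.001  0.001 -1.   ] j [-0.32  0.44  0.99  1.96 -0.45  0.98 -0.78]
dx 0.1786 dy -0.3338 dz -0.0015 twist -7.9 | heading -95.7 j7 -0.78
```

move_arm --deltas '[{"hand":-1,"dx":0.012,"dy":-0.022,"dz":0,"twist":-1},{"hand":-1,"dx":0.03,"dy":-0.056,"dz":0,"twist":-2},{"hand":-1,"dx":0.051,"dy":-0.095,"dz":0,"twist":-4},{"hand":-1,"dx":0.073,"dy":-0.137,"dz":0,"twist":-6},{"hand":-1,"dx":0.096,"dy":-0.18,"dz":0,"twist":-8},{"hand":-1,"dx":0.119,"dy":-0.223,"dz":0,"twist":-8},{"hand":-1,"dx":0.14,"dy":-0.262,"dz":0,"twist":-8},{"hand":-1,"dx":0.158,"dy":-0.295,"dz":0,"twist":-8}]'

```text
time: 47.4
position: [0.6353, 0.009, 0.1338]
tcp_rot: [1.0, 0.021, -0.002, -0.0]
ft_force: [0.3, -1.0, -2.9]
width: 0.0594
```

```bash
python3 - <<'E'
from g import *
st();go(.659,.043,.137,92.2)
E
```

```text
t 47.4 [0.6353 0.009  0.1338] F [ 0.3 -1.  -2.9] w 0.0594 tilt [-0.004  0.001 -1.   ] j [-0.68  0.62  0.87  1.69 -0.53  1.09 -1.18]
dx 0.0251 dy -0.0330 dz -0.0033 twist 0.2 | heading -87.6 j7 -1.18
```

move_arm --deltas '[{"hand":-1,"dx":0.015,"dy":-0.02,"dz":0,"twist":0},{"hand":-1,"dx":0.023,"dy":-0.031,"dz":0,"twist":0},{"hand":-1,"dx":0.0255,"dy":-0.0345,"dz":0,"twist":0},{"hand":-1,"dx":0.0255,"dy":-0.0345,"dz":0.01,"twist":0},{"hand":-1,"dx":0.0255,"dy":-0.0345,"dz":0.025,"twist":0},{"hand":-1,"dx":0.0255,"dy":-0.0345,"dz":0.03,"twist":0},{"hand":-1,"dx":0.0255,"dy":-0.0345,"dz":0.03,"twist":0},{"hand":-1,"dx":0.0255,"dy":-0.0345,"dz":0.03,"twist":0}]'

```text
time: 48.2
position: [0.6593, 0.0403, 0.1063]
tcp_rot: [1.0, 0.02, -0.0, 0.0]
ft_force: [-0.3, -0.5, -1.2]
width: 0.0595
```

```bash
python3 - <<'E'
from g import *
st();go(.659,.0432,.0725,92.2)
q=manip.get_image('side');save(q['color'],'s22.png',(250,100,370,220))
E
```

```text
t 48.2 [0.6593 0.0403 0.1063] F [-0.3 -0.5 -1.2] w 0.0595 tilt [-0. -0. -1.] j [-0.68  0.69  0.83  1.65 -0.57  1.06 -1.21]
dx -0.0001 dy -0.0029 dz 0.0338 twist 0.0 | heading -87.8 j7 -1.21
```

View pics/s22.png

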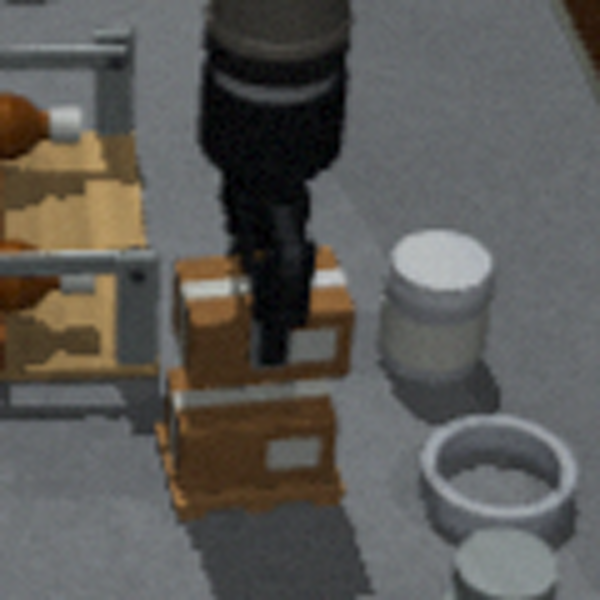

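move_arm --deltas '[{"hand":-1,"dx":0,"dy":-0.002,"dz":0.01,"twist":0},{"hand":-1,"dx":0,"dy":-0.0025,"dz":0.02,"twist":0},{"hand":-1,"dx":0,"dy":-0.0025,"dz":0.027,"twist":0},{"hand":-1,"dx":0,"dy":-0.0025,"dz":0.031,"twist":0},{"hand":-1,"dx":0,"dy":-0.0025,"dz":0.032,"twist":0},{"hand":-1,"dx":0,"dy":-0.0025,"dz":0.032,"twist":0},{"hand":-1,"dx":0,"dy":-0.0025,"dz":0.032,"twist":0}]'

```text
time: 48.95
position: [0.6597, 0.0434, 0.0747]
tcp_rot: [1.0, 0.02, 0.0, -0.0]
ft_force: [-0.1, -0.3, -2.3]
width: 0.0594
```

```bash
python3 - <<'E'
from g import *
st();go(.659,.0432,.0725,92.2)
q=manip.get_image('side')
a=cv2.resize(q['color'][135:210,270:330],None,fx=8,fy=8,interpolation=cv2.INTER_CUBIC)
# overlay predicted outlines of A and pallet
save(a,'m22.png',k=1)
E
```

```text
t 48.95 [0.6597 0.0434 0.0747] F [-0.1 -0.3 -2.3] w 0.0594 tilt [ 0.001  0.    -1.   ] j [-0.67  0.72  0.81  1.67 -0.6   1.01 -1.19]
dx -0.0007 dy 0.0002 dz 0.0022 twist 0.1 | heading -87.7 j7 -1.19
```

View pics/m22.png

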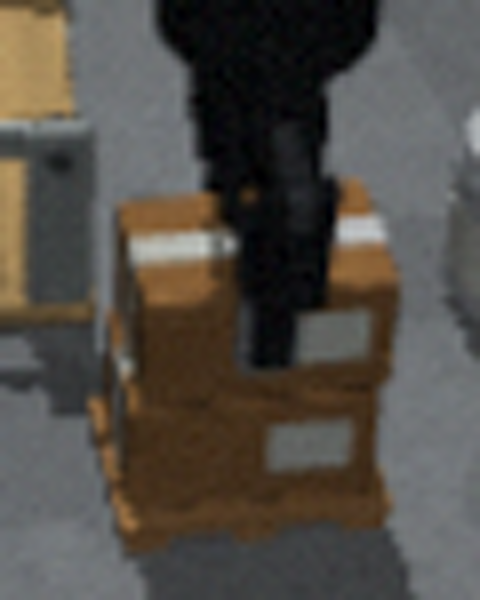

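```bash
python3 - <<'E'
from g import *
q=manip.get_image('side')
a=cv2.resize(q['color'][135:210,270:330],None,fx=8,fy=8,interpolation=cv2.INTER_CUBIC)
def draw(parts,pose,z,col):
    u=proj(q,place(parts,*pose,z)); u=((u-[270,135]+.5)*8-.5).round().astype(int)
    for i in range(8):
        for j in range(i):
            if bin(i^j).count("1")==1: cv2.line(a,tuple(map(int,u[i])),tuple(map(int,u[j])),col,1)
draw(CARTON[0],(.6575,.0445,.045),.012,(0,255,0)); draw(CARTON[0],(.6575,.0445,.045),.0622,(0,255,255)); draw(PALLET[0],(.659,.0442,.04),0,(255,0,255))
save(a,'m23.png',k=1)
for d in manip.trace("carton1",q): print(d["p"],d["rect"],d["mask"].sum())
E
```

```text
0.72 [218.2, 308.6, 262.7, 346.2] 1564
0.62 [284.2, 156.7, 317.4, 186.4] 551
0.5 [212.5, 105.3, 286.5, 175.6] 3109
```

View pics/m23.png

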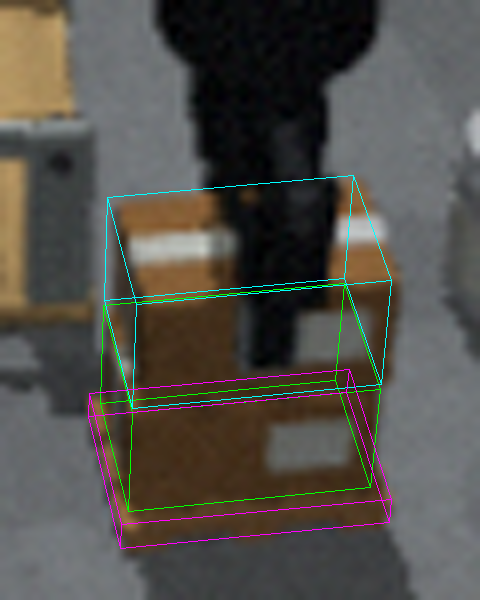

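move_arm --deltas '[{"hand":-1,"dx":-0.002,"dy":0,"dz":0,"twist":0},{"hand":-1,"dx":-0.002,"dy":0,"dz":0,"twist":0},{"hand":-1,"dx":-0.002,"dy":0,"dz":0.001,"twist":0},{"hand":-1,"dx":-0.002,"dy":0,"dz":0.002,"twist":0},{"hand":-1,"dx":-0.002,"dy":0,"dz":0.003,"twist":0},{"hand":-1,"dx":-0.002,"dy":0,"dz":0.003,"twist":0},{"hand":-1,"dx":-0.002,"dy":0,"dz":0.003,"twist":0}]'

```text
time: 49.8
position: [0.6574, 0.0435, 0.0724]
tcp_rot: [1.0, 0.02, -0.0, -0.0]
ft_force: [-3.8, 0.9, 5.2]
width: 0.0593
```

move_arm --deltas '[{"hand":0.6,"dx":0,"dy":0,"dz":0,"twist":0},{"hand":1,"dx":0,"dy":0,"dz":0,"twist":0},{"hand":1,"dx":0,"dy":0,"dz":0,"twist":0},{"hand":1,"dx":0,"dy":0,"dz":0,"twist":0},{"hand":1,"dx":0,"dy":0,"dz":0,"twist":0}]'

```text
time: 50.3
position: [0.6574, 0.0435, 0.0712]
tcp_rot: [1.0, 0.02, 0.0, -0.0]
ft_force: [-0.2, -0.4, -0.3]
width: 0.0852
```

move_arm --deltas '[{"hand":1,"dx":0,"dy":0,"dz":-0.02,"twist":0},{"hand":1,"dx":0,"dy":0,"dz":-0.05,"twist":0},{"hand":1,"dx":0,"dy":0,"dz":-0.09,"twist":0},{"hand":1,"dx":0,"dy":0,"dz":-0.12,"twist":0},{"hand":1,"dx":-0.02,"dy":0.04,"dz":-0.13,"twist":1},{"hand":1,"dx":-0.04,"dy":0.08,"dz":-0.13,"twist":3},{"hand":1,"dx":-0.055,"dy":0.12,"dz":-0.13,"twist":5},{"hand":1,"dx":-0.075,"dy":0.16,"dz":-0.13,"twist":7}]'

```text
time: 51.1
position: [0.5886, -0.1207, 0.2016]
tcp_rot: [0.999, -0.041, 0.001, -0.0]
ft_force: [-0.2, -0.7, 1.1]
width: 0.0857
```

move_arm --deltas '[{"hand":1,"dx":-0.02,"dy":0.04,"dz":0,"twist":0},{"hand":1,"dx":-0.04,"dy":0.08,"dz":0,"twist":0},{"hand":1,"dx":-0.06,"dy":0.12,"dz":0.0,"twist":0},{"hand":1,"dx":-0.075,"dy":0.15,"dz":0.0,"twist":0},{"hand":1,"dx":-0.09,"dy":0.18,"dz":0.0,"twist":0},{"hand":1,"dx":-0.095,"dy":0.19,"dz":0.0,"twist":0},{"hand":1,"dx":-0.095,"dy":0.19,"dz":0.0,"twist":0}]'

```text
time: 51.8
position: [0.4774, -0.3027, 0.2016]
tcp_rot: [0.999, -0.043, 0.0, 0.0]
ft_force: [0.0, -0.5, -0.4]
width: 0.0854
```

```bash
python3 look.py 24; python3 - <<'E'
from g import *
q=manip.get_image('side')
a=cv2.resize(q['color'][135:210,270:330],None,fx=8,fy=8,interpolation=cv2.INTER_CUBIC)
save(a,'m24.png',k=1)
E
```

```text
t 51.9 [ 0.4797 -0.2997  0.2011] F [ 0.6 -0.1  0.4] w 0.0854 tilt [ 0.     0.001 -1.   ] j [-0.28  0.44  1.01  1.8  -0.41  1.13 -0.79]
pallet none
A 2 [0.6607 0.0458] 0.4 0.68
B none
C 1 [ 0.4638 -0.4002] -3.8 0.08
```

View pics/m24.png

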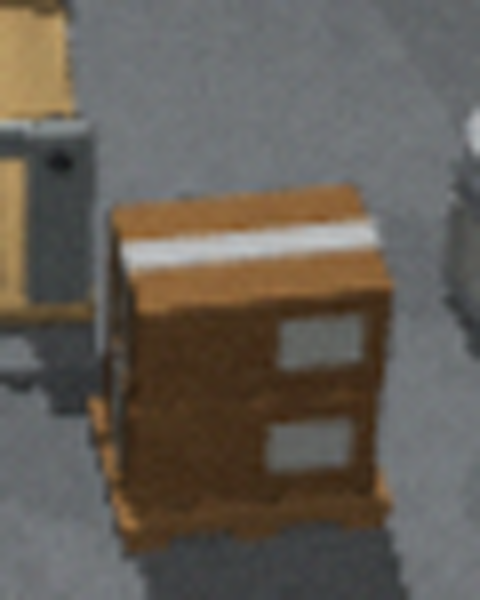

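View pics/s24.png

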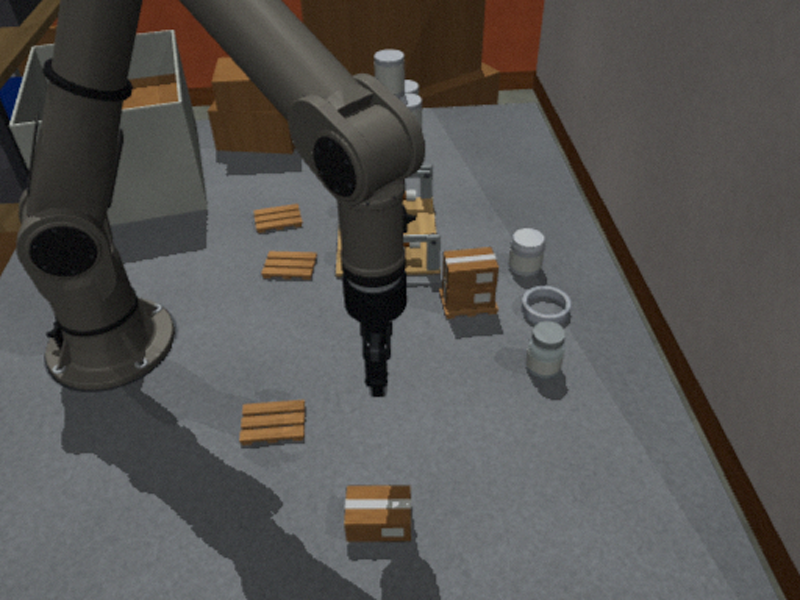

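View pics/t24.png

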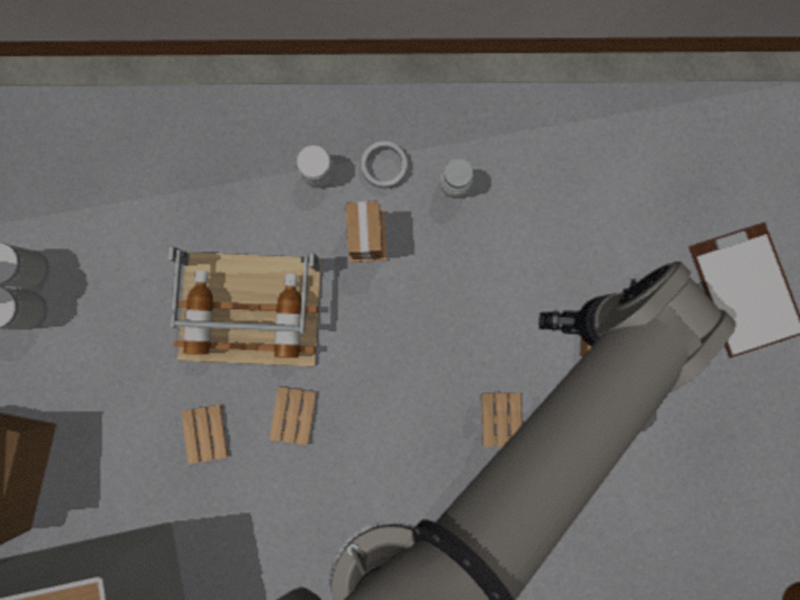

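```bash
python3 - <<'E'
from g import *
go(.4640,-.3995,.1,85.6)
E
```

```text
dx -0.0069 dy 0.0997 dz 0.1012 twist -0.3 | heading -94.7 j7 -0.79
```

move_arm --deltas '[{"hand":1,"dx":-0.002,"dy":0.025,"dz":0.0,"twist":0},{"hand":1,"dx":-0.004,"dy":0.06,"dz":0.01,"twist":0},{"hand":1,"dx":-0.007,"dy":0.085,"dz":0.03,"twist":0},{"hand":1,"dx":-0.007,"dy":0.099,"dz":0.06,"twist":0},{"hand":1,"dx":-0.007,"dy":0.099,"dz":0.09,"twist":0},{"hand":1,"dx":-0.007,"dy":0.099,"dz":0.1,"twist":0},{"hand":1,"dx":-0.007,"dy":0.099,"dz":0.1,"twist":0},{"hand":1,"dx":-0.007,"dy":0.099,"dz":0.1,"twist":0}]'

```text
time: 53.15
position: [0.4644, -0.3993, 0.1024]
tcp_rot: [0.999, -0.041, 0.001, 0.0]
ft_force: [-0.1, 0.2, -0.4]
width: 0.0851
```

```bash
python3 - <<'E'
from g import *
st();go(.464,-.3995,.012,85.6)
q=manip.get_image('side');save(q['color'],'s25.png',(160,200,320,370))
E
```

```text
t 53.15 [ 0.4644 -0.3993  0.1024] F [-0.1  0.2 -0.4] w 0.0851 tilt [ 0.001 -0.001 -1.   ] j [ 0.02  0.62  0.88  1.78 -0.56  1.01 -0.54]
dx -0.0005 dy 0.0001 dz 0.0904 twist -0.2 | heading -94.6 j7 -0.54
```

View pics/s25.png

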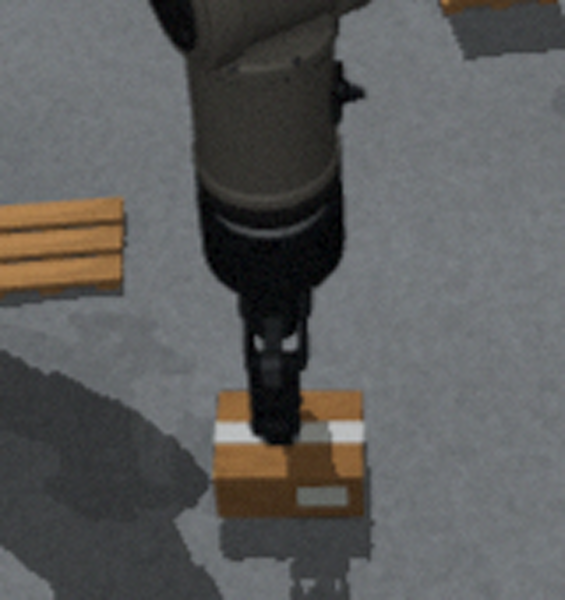

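move_arm --deltas '[{"hand":1,"dx":0,"dy":0,"dz":0.02,"twist":0},{"hand":1,"dx":0,"dy":0,"dz":0.05,"twist":0},{"hand":1,"dx":0,"dy":0,"dz":0.075,"twist":0},{"hand":1,"dx":0,"dy":0,"dz":0.087,"twist":0},{"hand":1,"dx":0,"dy":0,"dz":0.09,"twist":0},{"hand":1,"dx":0,"dy":0,"dz":0.09,"twist":0},{"hand":1,"dx":0,"dy":0,"dz":0.09,"twist":0}]'

```text
time: 53.9
position: [0.4645, -0.4001, 0.0128]
tcp_rot: [0.999, -0.041, 0.001, 0.001]
ft_force: [0.3, 0.2, -0.0]
width: 0.0855
```

move_arm --deltas '[{"hand":-1,"dx":0,"dy":0,"dz":0,"twist":0},{"hand":-1,"dx":0,"dy":0,"dz":0,"twist":0},{"hand":-1,"dx":0,"dy":0,"dz":0,"twist":0},{"hand":-1,"dx":0,"dy":0,"dz":0,"twist":0},{"hand":-1,"dx":0,"dy":0,"dz":0,"twist":0}]'

```text
time: 54.4
position: [0.4642, -0.4001, 0.0125]
tcp_rot: [0.999, -0.041, 0.001, 0.001]
ft_force: [0.6, -0.1, 5.6]
width: 0.0595
```

move_arm --deltas '[{"hand":-1,"dx":0,"dy":0,"dz":-0.01,"twist":0},{"hand":-1,"dx":0,"dy":0,"dz":-0.035,"twist":0},{"hand":-1,"dx":0,"dy":0,"dz":-0.07,"twist":0},{"hand":-1,"dx":0,"dy":0,"dz":-0.11,"twist":0},{"hand":-1,"dx":0,"dy":0,"dz":-0.145,"twist":0},{"hand":-1,"dx":0,"dy":0,"dz":-0.165,"twist":0},{"hand":-1,"dx":0,"dy":0,"dz":-0.175,"twist":0},{"hand":-1,"dx":0,"dy":0,"dz":-0.175,"twist":0}]'

```text
time: 55.2
position: [0.4637, -0.3991, 0.187]
tcp_rot: [0.999, -0.041, 0.001, 0.0]
ft_force: [0.6, -0.9, -3.4]
width: 0.0594
```

```bash
python3 - <<'E'
from g import *
st();go(.658,.0434,.187,92.2)
E
```

```text
t 55.2 [ 0.4637 -0.3991  0.187 ] F [ 0.6 -0.9 -3.4] w 0.0594 tilt [ 0.001 -0.    -1.   ] j [-0.04  0.54  0.95  1.7  -0.47  1.15 -0.6 ]
dx 0.1575 dy -0.4569 dz 0.0001 twist -6.9 | heading -94.7 j7 -0.60
```

move_arm --deltas '[{"hand":-1,"dx":0.006,"dy":-0.018,"dz":0,"twist":0},{"hand":-1,"dx":0.016,"dy":-0.046,"dz":0,"twist":-1},{"hand":-1,"dx":0.029,"dy":-0.083,"dz":0,"twist":-2},{"hand":-1,"dx":0.042,"dy":-0.122,"dz":0,"twist":-3},{"hand":-1,"dx":0.055,"dy":-0.16,"dz":0,"twist":-4},{"hand":-1,"dx":0.068,"dy":-0.198,"dz":0,"twist":-5},{"hand":-1,"dx":0.081,"dy":-0.236,"dz":0,"twist":-6},{"hand":-1,"dx":0.094,"dy":-0.272,"dz":0,"twist":-6.9}]'

```text
time: 56.0
position: [0.5787, -0.1331, 0.1841]
tcp_rot: [1.0, 0.02, -0.002, -0.001]
ft_force: [0.8, -0.2, -3.0]
width: 0.059
```

```bash
python3 - <<'E'
from g import *
st();go(.658,.0434,.187,92.2)
E
```

```text
t 56.0 [ 0.5787 -0.1331  0.1841] F [ 0.8 -0.2 -3. ] w 0.059 tilt [-0.004  0.001 -1.   ] j [-0.53  0.5   0.94  1.75 -0.44  1.13 -0.99]
dx 0.0863 dy -0.1732 dz -0.0030 twist 0.1 | heading -87.7 j7 -0.99
```

move_arm --deltas '[{"hand":-1,"dx":0.018,"dy":-0.036,"dz":0,"twist":0},{"hand":-1,"dx":0.036,"dy":-0.073,"dz":0,"twist":0},{"hand":-1,"dx":0.054,"dy":-0.11,"dz":0,"twist":0},{"hand":-1,"dx":0.069,"dy":-0.14,"dz":0,"twist":0},{"hand":-1,"dx":0.08,"dy":-0.162,"dz":0,"twist":0},{"hand":-1,"dx":0.085,"dy":-0.173,"dz":0,"twist":0},{"hand":-1,"dx":0.0855,"dy":-0.175,"dz":0,"twist":0},{"hand":-1,"dx":0.0855,"dy":-0.175,"dz":0,"twist":0}]'

```text
time: 56.8
position: [0.6572, 0.041, 0.1854]
tcp_rot: [1.0, 0.019, -0.001, 0.001]
ft_force: [-1.0, -0.4, -3.3]
width: 0.0589
```

move_arm --deltas '[{"hand":-1,"dx":0,"dy":0,"dz":0,"twist":0},{"hand":-1,"dx":0,"dy":0,"dz":0.01,"twist":0},{"hand":-1,"dx":0,"dy":0,"dz":0.03,"twist":0},{"hand":-1,"dx":0,"dy":0,"dz":0.045,"twist":0},{"hand":-1,"dx":0,"dy":0,"dz":0.05,"twist":0},{"hand":-1,"dx":0,"dy":0,"dz":0.05,"twist":0},{"hand":-1,"dx":0,"dy":0,"dz":0.05,"twist":0}]'

```text
time: 57.5
position: [0.6586, 0.0421, 0.1368]
tcp_rot: [1.0, 0.019, 0.0, 0.0]
ft_force: [0.2, 0.1, -2.6]
width: 0.0593
```

```bash
python3 - <<'E'
from g import *
st();go(.658,.0434,.1235,92.2)
E
```

```text
t 57.5 [0.6586 0.0421 0.1368] F [ 0.2  0.1 -2.6] w 0.0593 tilt [ 0.001 -0.    -1.   ] j [-0.7   0.65  0.86  1.63 -0.54  1.11 -1.23]
dx -0.0006 dy -0.0013 dz 0.0133 twist -0.0 | heading -87.8 j7 -1.23
```

move_arm --deltas '[{"hand":-1,"dx":-0.0005,"dy":-0.001,"dz":0.006,"twist":0},{"hand":-1,"dx":-0.0005,"dy":-0.001,"dz":0.01,"twist":0},{"hand":-1,"dx":-0.0005,"dy":-0.001,"dz":0.012,"twist":0},{"hand":-1,"dx":-0.0005,"dy":-0.001,"dz":0.013,"twist":0},{"hand":-1,"dx":-0.0005,"dy":-0.001,"dz":0.013,"twist":0},{"hand":-1,"dx":-0.0005,"dy":-0.001,"dz":0.013,"twist":0}]'

```text
time: 58.1
position: [0.6578, 0.0434, 0.1234]
tcp_rot: [1.0, 0.019, 0.0, -0.0]
ft_force: [0.0, 0.6, -2.7]
width: 0.0591
```

```bash
python3 - <<'E'
from g import *
st();go(.658,.0434,.1205,92.2)
q=manip.get_image('side')
a=cv2.resize(q['color'][115:210,265:340],None,fx=6,fy=6,interpolation=cv2.INTER_CUBIC)
save(a,'m26.png',k=1)
E
```

```text
t 58.1 [0.6578 0.0434 0.1234] F [ 0.   0.6 -2.7] w 0.0591 tilt [ 0.  0. -1.] j [-0.7   0.67  0.85  1.64 -0.55  1.09 -1.22]
dx 0.0002 dy 0.0000 dz 0.0029 twist 0.0 | heading -87.8 j7 -1.22
```

View pics/m26.png

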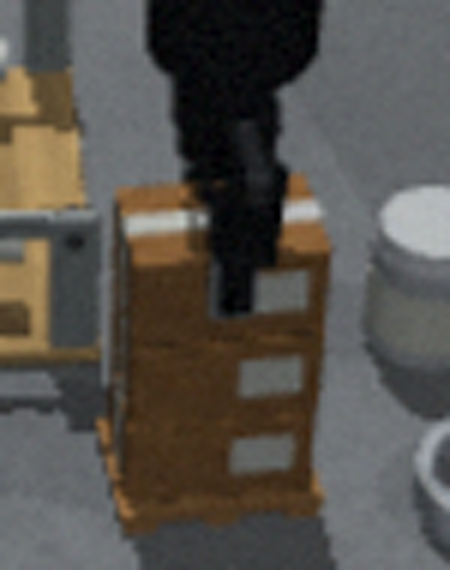

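move_arm --deltas '[{"hand":-1,"dx":-0.001,"dy":0,"dz":0.001,"twist":0},{"hand":-1,"dx":-0.001,"dy":0,"dz":0.002,"twist":0},{"hand":-1,"dx":-0.001,"dy":0,"dz":0.003,"twist":0},{"hand":-1,"dx":-0.001,"dy":0,"dz":0.0035,"twist":0},{"hand":-1,"dx":-0.001,"dy":0,"dz":0.0035,"twist":0},{"hand":-1,"dx":-0.001,"dy":0,"dz":0.0035,"twist":0}]'

```text
time: 58.75
position: [0.6567, 0.0433, 0.1206]
tcp_rot: [1.0, 0.019, 0.0, -0.0]
ft_force: [-4.2, 0.7, 5.2]
width: 0.059
```

move_arm --deltas '[{"hand":0.6,"dx":0,"dy":0,"dz":0,"twist":0},{"hand":1,"dx":0,"dy":0,"dz":0,"twist":0},{"hand":1,"dx":0,"dy":0,"dz":0,"twist":0},{"hand":1,"dx":0,"dy":0,"dz":0,"twist":0},{"hand":1,"dx":0,"dy":0,"dz":0,"twist":0}]'

```text
time: 59.25
position: [0.6567, 0.0434, 0.1197]
tcp_rot: [1.0, 0.019, 0.0, 0.0]
ft_force: [-0.1, 0.2, 0.0]
width: 0.0856
```

move_arm --deltas '[{"hand":1,"dx":0,"dy":0,"dz":-0.02,"twist":0},{"hand":1,"dx":0,"dy":0,"dz":-0.05,"twist":0},{"hand":1,"dx":0,"dy":0,"dz":-0.09,"twist":0},{"hand":1,"dx":0,"dy":0,"dz":-0.12,"twist":0},{"hand":1,"dx":-0.02,"dy":0.04,"dz":-0.13,"twist":0},{"hand":1,"dx":-0.04,"dy":0.08,"dz":-0.13,"twist":0},{"hand":1,"dx":-0.055,"dy":0.12,"dz":-0.13,"twist":0},{"hand":1,"dx":-0.075,"dy":0.16,"dz":-0.13,"twist":0}]'

```text
time: 60.05
position: [0.5875, -0.1207, 0.25]
tcp_rot: [1.0, 0.02, 0.001, 0.0]
ft_force: [0.6, -0.3, -0.4]
width: 0.0852
```

move_arm --deltas '[{"hand":1,"dx":-0.02,"dy":0.04,"dz":0,"twist":0},{"hand":1,"dx":-0.04,"dy":0.08,"dz":0,"twist":0},{"hand":1,"dx":-0.06,"dy":0.12,"dz":0.0,"twist":0},{"hand":1,"dx":-0.075,"dy":0.16,"dz":0.0,"twist":0},{"hand":1,"dx":-0.08,"dy":0.19,"dz":0.0,"twist":0},{"hand":1,"dx":-0.08,"dy":0.2,"dz":0.0,"twist":0},{"hand":1,"dx":-0.08,"dy":0.2,"dz":0.0,"twist":0}]'

```text
time: 60.75
position: [0.5151, -0.3238, 0.2498]
tcp_rot: [1.0, 0.018, 0.0, 0.0]
ft_force: [-0.5, 0.0, -0.3]
width: 0.085
```

```bash
python3 - <<'E'
from g import *
st()
q=manip.get_image('side');save(q['color'],'s27.png');p=manip.get_image('top');save(p['color'],'t27.png')
a=cv2.resize(q['color'][95:210,205:325],None,fx=5,fy=5,interpolation=cv2.INTER_CUBIC); save(a,'m27.png',k=1)
b=cv2.resize(p['color'][125:240,95:255],None,fx=5,fy=5,interpolation=cv2.INTER_CUBIC); save(b,'n27.png',k=1)
E
```

```text
t 60.75 [ 0.5151 -0.3238  0.2498] F [-0.5  0.  -0.3] w 0.085 tilt [ 0. -0. -1.] j [-0.21  0.47  0.98  1.63 -0.41  1.26 -0.69]
```

View pics/m27.png

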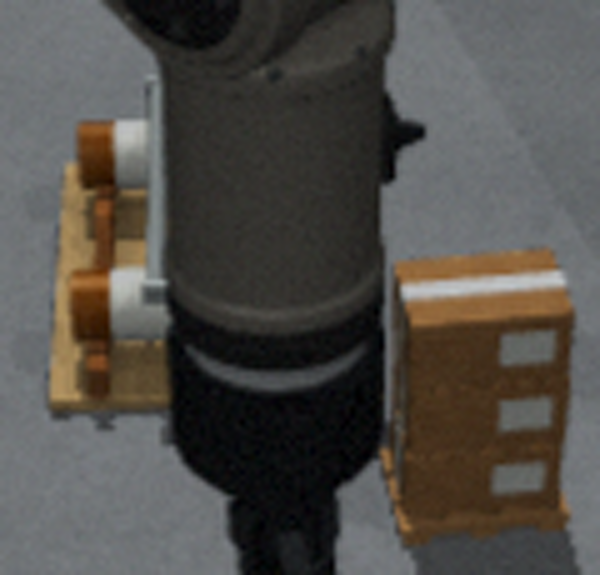

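View pics/n27.png

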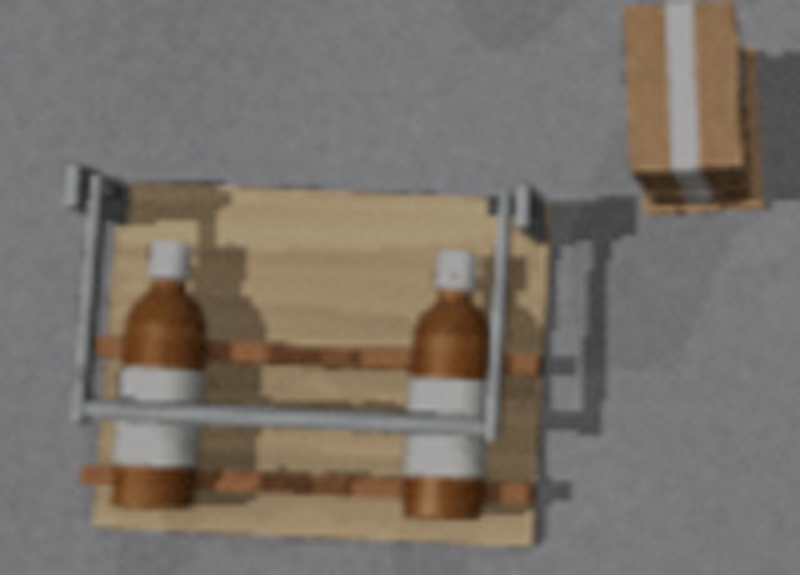

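View pics/s27.png

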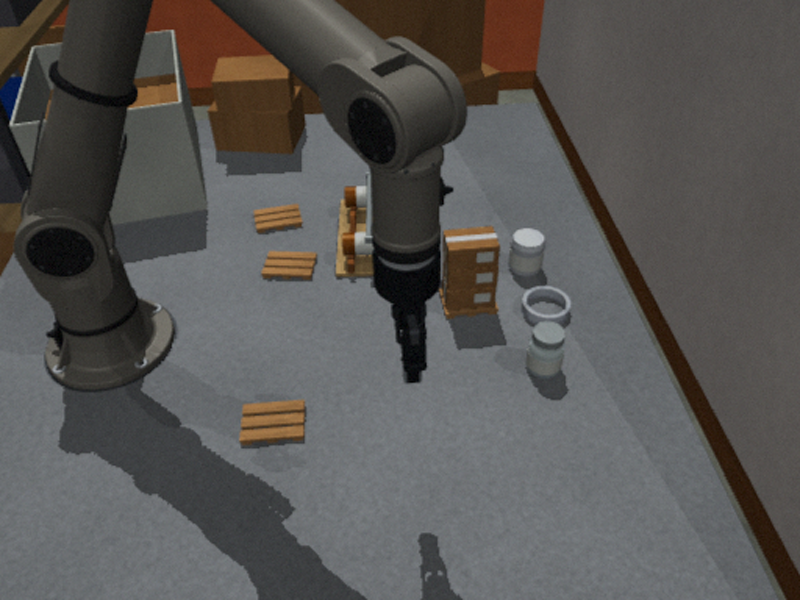

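```bash
python3 - <<'E'
from g import *
p=manip.get_image('top');q=manip.get_image('side')
U=lambda X,Y:np.array((95+(X+.5)/5-.5,125+(Y+.5)/5-.5))
print("seen",U(80,411),U(490,429))
for th in (0,.03,.06,.1,.2):
    P=place(np.array([[.125-.125*np.cos(th),y,.08+.125*np.sin(th)] for y in(.116,-.116)]),.4841,.2705,-.0511)
    print(th,proj(p,P).round(1).tolist(), "side",proj(q,P).round(1).tolist())
V=lambda X,Y:np.array((205+(X+.5)/5-.5,95+(Y+.5)/5-.5))
print("side seen far end/near end",V(154,80),V(154,292))
E
```

```text
seen [110.6 206.8] [192.6 210.4]
0 [[111.4, 206.2], [193.6, 209.7]] side [[236.2, 111.9], [235.8, 153.1]]
0.03 [[110.9, 206.1], [193.3, 209.6]] side [[236.2, 110.9], [235.7, 152.1]]
0.06 [[110.4, 206.0], [193.1, 209.5]] side [[236.2, 110.0], [235.7, 151.1]]
0.1 [[109.7, 205.8], [192.8, 209.4]] side [[236.2, 108.7], [235.8, 149.8]]
0.2 [[108.1, 205.0], [192.1, 208.6]] side [[236.6, 105.6], [236.2, 146.4]]
side seen far end/near end [235.4 110.6] [235.4 153. ]
```

```bash
python3 -c "
from g import *
st(); print(manip.finish_job())"
```

```text
t 60.95 [ 0.5168 -0.3201  0.2494] F [ 0.8 -0.7 -0. ] w 0.0853 tilt [-0.     0.001 -1.   ] j [-0.22  0.47  0.98  1.64 -0.41  1.26 -0.69]
the job is handed in; nothing more can be done
None
```

The job is done and handed in at about 61 s of the 210 s allowed. The simulator gave no verdict.

- **Bottles:** Two were present. I opened the keeper, laid one in groove 3 and one in groove 1 with caps towards the hinge, and let each settle before release. Then I swung the keeper down.
- **Cartons:** All three are stacked flat, tape side up, in one column on the farthest pallet, about 0.66 m from the base. The other three pallets are at 0.45 m or less. I saw no sign of a carton being knocked.
- **Bystanders:** In the last pictures the jar, tin and tape roll look unmoved.

**Last checks**
- **Bottle position:** Both bottles fitted within about 1.5 mm of centred on the rests along the groove. They lie parallel to the cradle.
- **Keeper:** It came against a firm stop, at 26 N. In both pictures the bar sits about where it should when fully down.
- **Column:** It looks flush in the side view, about 1 to 2 mm off the pallet's centre.

**Disagreements**
- My first image estimate of the cradle was about 3 to 5 mm off in y. The V grooves guided the bottles into place, and their spacing fits the two outer grooves.
- At the keeper's stop the gripper was about 5 mm lower than my estimate of the bar predicted. I put that down to slip in the fingers or an error in the initial angle.
- The final side view was partly blocked by the arm, so part of the cradle was checked only in the top view.

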